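Lock the lid of the instrument housing with the slotted key

ROBOT

A 6-joint arm with a two-finger parallel gripper is mounted at the origin on a cart in front of the work surface, level with it; the furniture and walls round the work are solid. World frame = base frame: x ahead of the robot, y to its left, z up, the work surface at z = 0. Lengths are in m, angles in rad, forces in N, time in s.
With the tool pointing down it reaches from about 0.3 to 0.85 m from the base axis. Payload 5.4 kg.
Tool frame: the origin (TCP) lies on the front face of the gripper's body, between the roots of the fingers; the fingertips stand 73 mm ahead of it and the grasp point (between the pads) lies manip.pinch_z ahead of it (manip.pinch_z is the distance from the TCP to the grasp point, in m); y points along the fingers, z is the direction in which the jaws open and shut, and the axes are right-handed (so a half turn about y gives the same grasp; the last joint's range is limited). The gripper opens to 85 mm and grips with 20 to 120 N. Pads are 22 mm wide; open, the fingers measure 114 mm over their backs; the gripper's body (76 mm by 85 mm) begins 54 mm behind the grasp point. The pads swing forward as they close: fully open they stand 13 mm farther back than shut.
Start: joints at [-1.468, 0.158, 1.597, -0, 1.386, -0.21], TCP at [0.177, -0.547, 0.304] pointing down, gripper open.
Joint ranges: [-2.91, 2.91], [-0.94, 2.29], [0.18, 2.7], [-1.29, 4.43], [0.17, 2.64], [-3, 3]. Speed limits (rad/s): [2.57, 2.57, 3.14, 3.14, 3.14, 3.14].

INTERFACE

Orientations are given as [roll, pitch, yaw] about the fixed x, y, z axes, in that order (R = Rz(yaw) Ry(pitch) Rx(roll)).
In Python, from bench import manip gives the robot as it stands. The module is installed in compiled form; this text tells all that it offers.
- The arm moves only by the tool step_arm, never from a script. Its argument "commands" is a list of rows, each a list of 2 entries, a list of its own where there are three numbers: the shift along the tool's x, y, z in m, then the turn about the tool's y in rad. In form: [[[x, y, z], twist], ...]. A call has 1 to 5 rows; each row shifts and turns the commanded pose from where the row before left it, along the tool's axes as they then stand; what a row does not reach is not made up. A row lasts 1/8 s, in which the tool goes at most 62.5 mm and 10.7 degrees, less where a joint would pass 70% of its speed; a pose out of reach is approached as far as the arm can. A call is refused whole if a number of a shift passes 0.0625 or a number of a turn 0.188, either way. A call with a gripper value outside its range is refused whole. "grip" is the gripper command: -1 is fully open, 1 is shut, values between are in proportion, set as the call begins (left out, the last holds). The fingers move at their own pace and stop on an object; "newtons" is the grip in N (left out, the last holds). Time passes only in rows, so rows that do not move let the fingers close. It gives the time, the measured TCP pose, the force and the opening at its end, in the units of the state.
- manip.sense(): the state, without advancing time (a new reading comes with each control period).
- manip.read_camera(name): name is "scene" or "top" or "wrist"; returns a dict with "color" (420x560x3 uint8, blue, green, red), "fx", "fy", "cx", "cy" (pixels), "world_from_camera" (4x4, takes a point from camera to world coordinates); the wrist camera has in their place "T_tool_cam" (4x4, takes a point from camera to tool coordinates, whose origin is the TCP and whose axes are the tool frame's). Camera axes: x right, y up, looking along -z (the intrinsics and any distortion apply to the point x, -y, -z); pixel columns grow to the right and rows downward; lengths in m; the calibration is good to about 2 mm. A picture is of the moment at which its call begins: read the wrist's pose just before it. There is no depth.
- manip.sign_off(): hands the job in, once; it reports no verdict.
Trained networks look in a picture, given as the dict that the camera call returned (one of the last four; its "shot" number tells which), for a name from the list of things; names that differ only in an ending like _2 or _b are one class to them, and where a whole thing is asked for, a point or a joint stands for the part that bears it (a point fixed in the world has none). Each returns a list of dicts, best first, with "confidence" (0 to 1); they miss things now and then, are a little off and sometimes report something else, mostly with a low value. They report only what shows in the picture. A call takes as long as a camera call.
- manip.boxes_of(name, picture): "position" ([column, row] as shares, 0 to 1, of the picture: columns of its width, rows of its height, amid what is visible of it).
The state is a dict: "time_s": time; "q": joint angles; "qvel": joint speeds; "effort": joint torques, N m; "ee_pos": TCP position; "ee_rot": TCP orientation; "ft_force": force on the tool from outside, world axes, zero at the start; "torque": the same for the moment, N m; "width": opening from 0.0 (shut) to 1.0 (fully open).
Only numpy, scipy, OpenCV 4.12 (cv2) and the standard library are available. Lean on these libraries where they do the work, as an engineer would, in place of code of your own. Each camera call takes 0.05 s, during which the arm holds its last target.

TASK

The lid of the grey instrument housing lies loose on its springy seal. Take the slotted key from the wooden rack, push the lid right down with its blade in the slot of the lock, and turn the lock clockwise, about a quarter turn, until you feel its stop, so that it seats and keeps the lid down; do not force the lock. Then stand the key fully back in a hole of the rack, and leave everything else where it is.

Things in the scene. Friction and masses are not known exactly. Their poses are not given: they have to be found in the camera images.
- housing: Grey cast instrument housing, 150 (x) by 200 (y) mm, fixed to the bench; a lid with a dark display covers it. Origin: centre of its underside; x points to the hinge side (back), so its front edge, where the lock is, looks to -x; z up.
- lid (a joint): Lid hinge at the back, rad. 0: pressed down on its stop; 0.05: loose on the springy seal, the lock standing 6 mm higher; locked in the notch: held at about 0.025; under 0.012 if left on the lip short of the notch. Pushing on the lock moves it from about 1 N, it is on its stop at about 11 N. Only within 1 mm of that stop can the lock's tongue pass under the keeper's lip; otherwise it jams half way.
- cam_lock (a joint): Angle of the lock, rad, growing clockwise seen from above. Starts at 0 to 0.3 (open: slot about parallel to the front edge). It seats against a hard stop at about a quarter turn, from 1.15 to 2.0, as its hidden keeper is set: only feel tells. Drag 0.03 N m; at the stop the twist rises, 0.1 to 0.15 N m is enough. In the last 0.06 rad the tongue, once the push is eased, rises 2.5 mm into a notch.
- slot (a point): Middle of the floor of the slot in the lock's round steel head (31 mm across, on the lid near its front edge, 122 mm from the hinge line). x along the slot, turning with the lock; z up out of the head. The slot is 20 mm long, 4 mm wide, 5.5 mm deep, edges chamfered by 1.6 mm.
- slot_key: Slotted key: flat steel blade 16 mm wide, 2.2 mm thick; round shank 16 mm across; shoulder 28 mm across, underside 45 mm up; flat black paddle handle 40 mm wide, 14 mm thick, 50 to 100 mm up. Origin: middle of the blade's end; z up to the handle; x along the width of blade and paddle. A half turn about z makes no difference. 0.06 to 0.13 kg. Stands upright in an end hole of the rack.
- rack: Wooden tool rack, 66 by 220 mm, fixed, top 62 mm high; a board with three through holes along its y. Origin: centre of its underside, z up. A seated key's origin lies 17 mm above it. Keys stand in it with the shoulder on the board.
- rack_hole0 (a point): Centre of the hole at the rack's -y end, at the board's upper face. Holes are 20 mm across, chamfered, 70 mm apart.
- rack_hole1 (a point): The same for the middle hole (empty at the start).
- rack_hole2 (a point): The same for the hole at the rack's +y end.
- socket_key: Not needed: another key in the rack's other end hole, told by its round black knob, 32 mm across and 88 mm above its foot. Origin at its foot, in line with the blade's end of the slotted key.
- loupe: Bystander: black stand loupe, 44 mm across, 46 mm high, beside the housing. Origin: centre of its underside.
- sensor_clip: Bystander: black clip with two pins, 21x73x13 mm, in front of the housing. Origin: centre of its underside.
- sample_vial: Bystander: small vial with a black cap, 23 mm across, 56 mm high, behind the rack. Origin: centre of its underside.
- cup: Bystander: white mixing cup, 57 mm across, 48 mm high. Origin: centre of its underside.
- amber_bottle: Bystander: amber bottle with a pale cap, 36 mm across, 80 mm high. Origin: centre of its underside.
- fine_brush: Bystander: flat brush with a red handle, 178 mm long, lying near the table's front edge. Origin: centre of its underside.
- marker: Bystander: white and green marker pen, 135 mm long, lying beyond the rack. Origin: centre of its underside.

How it is judged:
On the way, in this order (a step that is already met when the one before it is completed fails the run):
1. the key's blade stands in the slot (its end within 4 mm of the middle of the slot's floor) (distance between slot_key and slot below 0.004 m), for 0.1 s.
2. the lock is turned over 1.1 rad with the blade still in the slot (value of joint cam_lock above 1.1 rad and distance between slot_key and slot below 0.006 m), for 0.1 s.
At the end, for the whole second after the job is handed in: The lock is seated: its tongue in the notch holds the lid at 0.016 to 0.036 rad (neither loose nor on the lip), lock past 1.1 rad; the slotted key rests upright (within 0.1 rad) in one of the rack's holes, within 6 mm of its axis, shoulder on the board (within 4 mm) (value of joint cam_lock above 1.1 rad and value of joint lid between 0.016 and 0.036 rad and (horizontal distance between slot_key and rack_hole0 below 0.006 m or horizontal distance between slot_key and rack_hole1 below 0.006 m or horizontal distance between slot_key and rack_hole2 below 0.006 m) and angle between slot_key's own z axis and vertical below 0.1 rad and z of slot_key in the frame of rack between 0.012 and 0.021 m and linear speed of slot_key below 0.02 m/s); the robot touches nothing.
It fails at once if the key loads the housing with over 50 N (the push plus the twisting forces at both ends of the blade): the lock is forced (contact force between slot_key and housing above 50 N).
It fails at once if another thing was moved by more than 30 mm (distance of any of socket_key, loupe, sensor_clip, sample_vial, cup, amber_bottle, fine_brush, marker from where it was at the start of the episode above 0.03 m).
It also fails if it takes over 72 s, if anything falls off the work surface, if the arm or the gripper's body presses on something with over 40 N, if the wrist force passes 120 N, or if a joint passes its speed limit or range.

## Working session

There is one attempt and no reset: what is moved stays moved. The work goes in short steps, Python scripts to look and compute and a tool call to move; the robot and the scene stay as the last step left them, time stands still between calls to the robot, and variables do not carry over. Pictures are saved under pics/ and viewed, and the job is handed in when it is done.

Besides the shell and the picture viewer there is one more tool, called after "Emit:" as a command line: name --argument value ..., lists and objects as JSON in quotes. step_arm: Moves the arm, as the interface text tells. Its arguments: {"type":"object","properties":{"commands":{"type":"array"},"grip":{"type":"number"},"newtons":{"type":"number"}},"required":["commands"]}

```bash
mkdir -p pics; python3 - <<'E'
from bench import manip
import cv2,numpy as np
print(manip.pinch_z)
s=manip.sense();print(s)
for n in ("scene","top","wrist"):
    p=manip.read_camera(n)
    cv2.imwrite(f"pics/{n}0.png",p["color"])
    print(n,p["fx"],p["fy"],p["cx"],p["cy"],[k for k in p])
    print(np.round(p.get("world_from_camera",p.get("T_tool_cam")),4).tolist())
    for o in ["slot","slot_key","rack","socket_key","housing","cam_lock","loupe","sample_vial"]:
        try: r=manip.boxes_of(o,p)
        except Exception as e: print(o,e);continue
        print(o,[(round(d["confidence"],2),round(d["position"][0]*560),round(d["position"][1]*420)) for d in r[:3]])
E
```

```text
0.0539
{'time_s': 0.0, 'q': array([-1.46810675e+00,  1.59054584e-01,  1.59823315e+00, -1.35424761e-06,
        1.38616605e+00, -2.10122870e-01]), 'qvel': array([ 0.00112309,  0.00013382, -0.00038991, -0.00023401, -0.00091948,
        0.00035773]), 'effort': array([ 1.48543651e-03, -3.96005988e+01, -3.31428194e+01, -7.94901825e-05,
        8.56659055e-03,  5.29225815e-06]), 'ee_pos': array([ 0.17686719, -0.54664143,  0.30291319]), 'ee_rot': array([-1.57261679e+00,  3.86891615e-04, -2.82878031e+00]), 'ft_force': array([-0.06479158, -0.24691806, -0.22630958]), 'torque': array([-0.00778396,  0.03450306,  0.00395927]), 'width': 1.0027134639670072}
scene 515.3704290338044 515.3704290338044 278.7349545120691 213.27035464856186 ['color', 'fx', 'fy', 'cx', 'cy', 'world_from_camera', 'shot']
[[0.6027, 0.431, -0.6715, -0.3522], [-0.7977, 0.3457, -0.4941, -0.6826], [0.0192, 0.8335, 0.5521, 0.8248], [0.0, 0.0, 0.0, 1.0]]
slot [(0.28, 351, 284)]
slot_key [(0.49, 347, 285)]
rack [(0.91, 348, 285), (0.72, 226, 247)]
socket_key [(0.75, 385, 276)]
housing [(0.64, 243, 208)]
cam_lock [(0.56, 350, 284),
[... 253 characters left out ...]
-0.0751, 0.4606], [-1.0, -0.0015, -0.0009, -0.0332], [-0.001, 0.0751, 0.9972, 1.3979], [0.0, 0.0, 0.0, 1.0]]
slot [(0.59, 221, 222)]
slot_key [(0.59, 340, 237)]
rack [(0.84, 365, 232)]
socket_key [(0.56, 251, 125), (0.46, 403, 234)]
housing [(0.93, 220, 207)]
cam_lock [(0.22, 401, 231)]
loupe [(0.69, 158, 219), (0.68, 402, 232)]
sample_vial []
wrist 323.24449915612297 323.24449915612297 275.64112717326555 210.0488634631505 ['color', 'fx', 'fy', 'cx', 'cy', 'T_tool_cam', 'shot']
[[0.0005, -0.9604, -0.2787, -0.0716], [-0.0009, 0.2787, -0.9604, -0.0702], [1.0, 0.0008, -0.0007, 0.0004], [0.0, 0.0, 0.0, 1.0]]
slot []
slot_key []
rack []
socket_key []
housing []
cam_lock []
loupe []
sample_vial []
```

View pics/scene0.png

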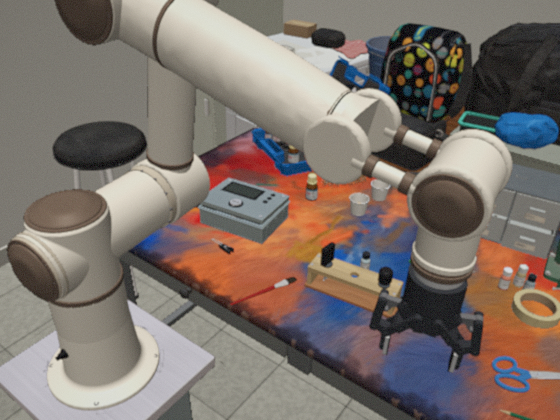

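View pics/top0.png

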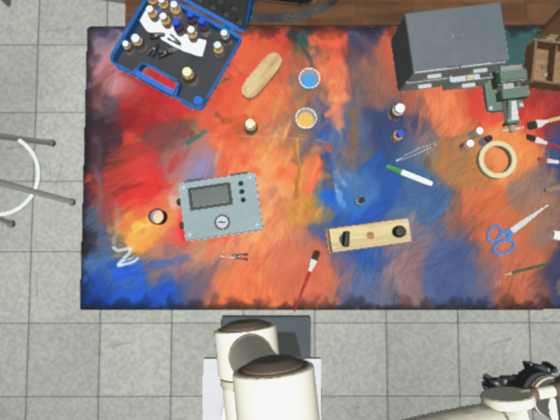

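View pics/wrist0.png

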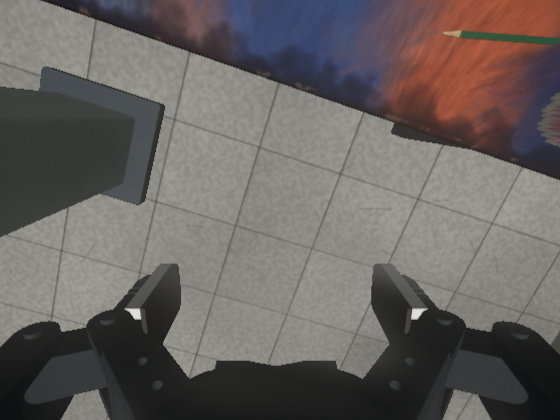

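```bash
python3 - <<'E'
import cv2
a=cv2.imread("pics/top0.png")[150:300,130:430]
cv2.imwrite("pics/top0z.png",cv2.resize(a,(800,400),interpolation=cv2.INTER_CUBIC))
E
```

```text
(no output)
```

View pics/top0z.png

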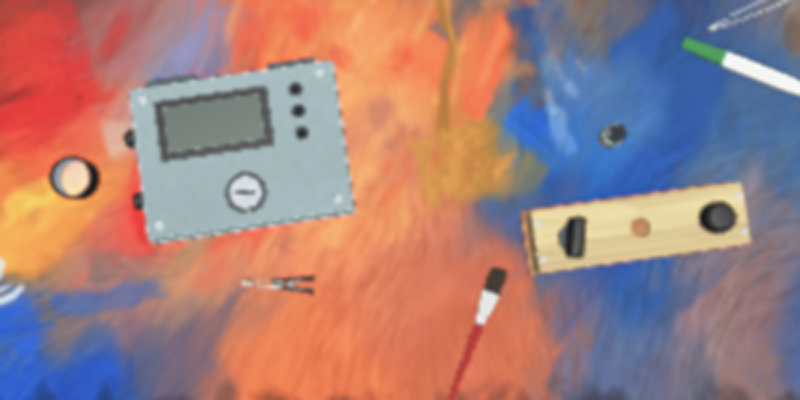

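The top view shows the key paddle at about (345,239), the knob at (399,231), the empty hole at (370,235) and the lock at (222,222). The paddle is nearly along world x. In the scene view the lock is at about (236,202) and the paddle at (328,253).

```bash
cat > h.py <<'E'
from bench import manip
import cv2,numpy as np
from scipy.spatial.transform import Rotation as R
def Ttool(s=None):
    s=s or manip.sense(); T=np.eye(4); T[:3,:3]=R.from_euler('xyz',s['ee_rot']).as_matrix(); T[:3,3]=s['ee_pos']; return T
def cam(n):
    T=Ttool(); p=manip.read_camera(n)
    p['W']=p['world_from_camera'] if n!='wrist' else T@p['T_tool_cam']
    return p
def ray(p,u,v):
    d=np.array([(u-p['cx'])/p['fx'],-(v-p['cy'])/p['fy'],-1]); return p['W'][:3,3],p['W'][:3,:3]@d
def atz(p,u,v,z):
    o,d=ray(p,u,v); return o+d*(z-o[2])/d[2]
def tri(*a):
    A=np.zeros((3,3));b=np.zeros(3)
    for p,u,v in a:
        o,d=ray(p,u,v); d=d/np.linalg.norm(d); M=np.eye(3)-np.outer(d,d); A+=M;b+=M@o
    return np.linalg.solve(A,b)
def proj(p,X):
    c=np.linalg.inv(p['W'])@np.append(X,1); return p['cx']+p['fx']*c[0]/-c[2], p['cy']-p['fy']*c[1]/-c[2]
E
python3 - <<'E'
from h import *
t=cam('top');s=cam('scene')
cv2.imwrite("pics/s1z.png",cv2.resize(s['color'][160:320,180:420],(720,480),interpolation=cv2.INTER_CUBIC))
print('lock',tri((t,222,222),(s,236,202)))
print('key top',atz(t,346,239,.117),tri((t,346,239),(s,328,245)))
print('hole1',atz(t,370.4,235.5,.062),'knob',atz(t,399.2,231.4,.105))
for c in [(522,212),(535,273),(750,243),(741,183)]: print(atz(t,130+c[0]/2.667,150+c[1]/2.667,.062))
E
```

```text
lock [0.51741069 0.10056008 0.08655224]
key top [ 0.47253383 -0.21490067  0.117     ] [ 0.47307879 -0.21563532  0.1175346 ]
hole1 [ 0.48213116 -0.28693951  0.062     ] knob [ 0.49175134 -0.3522261   0.105     ]
[ 0.49808927 -0.16967191  0.062     ]
[ 0.43814008 -0.18190098  0.062     ]
[ 0.46725697 -0.39386904  0.062     ]
[ 0.52640077 -0.3862716   0.062     ]
```

View pics/s1z.png

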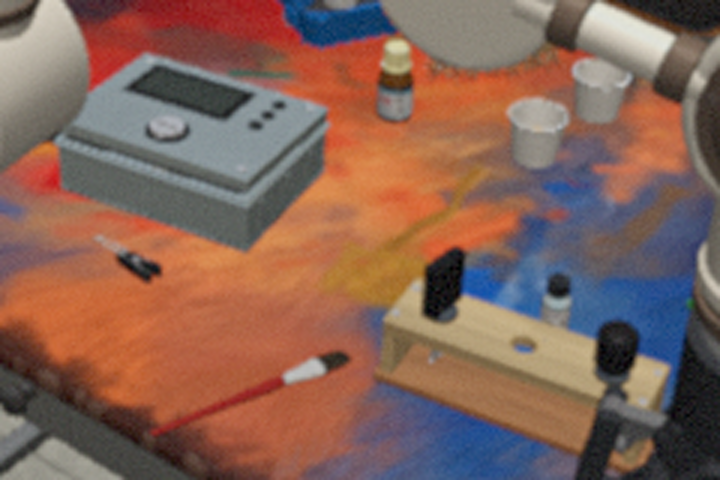

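Emit:
step_arm --commands '[[[-0.04,0,-0.023],0],[[-0.04,0,-0.023],0],[[-0.04,0,-0.023],0],[[-0.04,0,-0.023],0],[[-0.04,0,-0.023],0]]' --grip -1 --newtons 60

```text
time_s: 2.08
ee_pos: [0.3327, -0.375, 0.3041]
ee_rot: [-1.57, 0.0, -2.829]
ft_force: [0.2, -0.6, -0.1]
width: 1.0
```

Emit:
step_arm --commands '[[[-0.04,0,-0.023],0],[[-0.04,0,-0.023],0],[[-0.04,0,-0.023],0],[[-0.04,0,-0.023],0],[[-0.025,0,-0.018],0]]'

```text
time_s: 2.7
ee_pos: [0.4751, -0.213, 0.304]
ee_rot: [-1.571, 0.0, -2.827]
ft_force: [0.2, -0.3, -0.6]
width: 1.004
```

Emit:
step_arm --commands '[[[0,0,0],0.1],[[0,0,0],0.1],[[0,0,0],0.1]]'

```text
time_s: 3.08
ee_pos: [0.4741, -0.2143, 0.3039]
ee_rot: [-1.571, 0.0, -3.132]
ft_force: [0.3, -0.2, -0.0]
width: 1.003
```

```bash
python3 - <<'E'
from h import *
p=cam('wrist');s=manip.sense();print(s['time_s'],s['ee_pos'],s['ee_rot'],s['q'])
cv2.imwrite("pics/w1.png",p['color'])
E
```

```text
3.125 [ 0.47406624 -0.21444867  0.30393522] [-1.57072405e+00  8.10376293e-05 -3.13474169e+00] [-6.57339055e-01  1.59465979e-02  1.74892477e+00 -7.09405552e-06
  1.37661292e+00  9.06607680e-01]
```

View pics/w1.png

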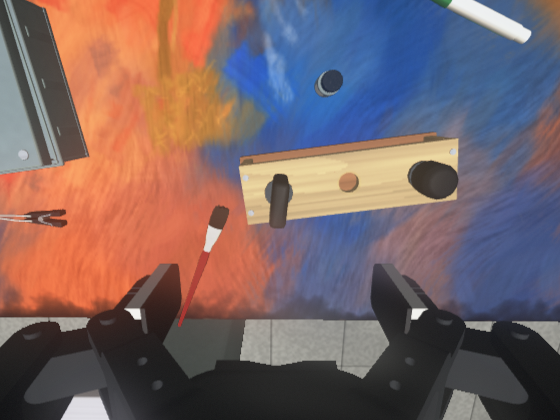

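```bash
python3 - <<'E'
import cv2
a=cv2.imread("pics/w1.png")[120:240,230:470]
cv2.imwrite("pics/w1z.png",cv2.resize(a,None,fx=3.3333,fy=3.3333,interpolation=cv2.INTER_CUBIC))
b=cv2.imread("pics/w1.png")[160:240,250:310].astype(float)*2.5
cv2.imwrite("pics/w1y.png",cv2.resize(b.clip(0,255).astype('uint8'),None,fx=7,fy=7,interpolation=cv2.INTER_CUBIC))
E
```

```text
(no output)
```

View pics/w1z.png

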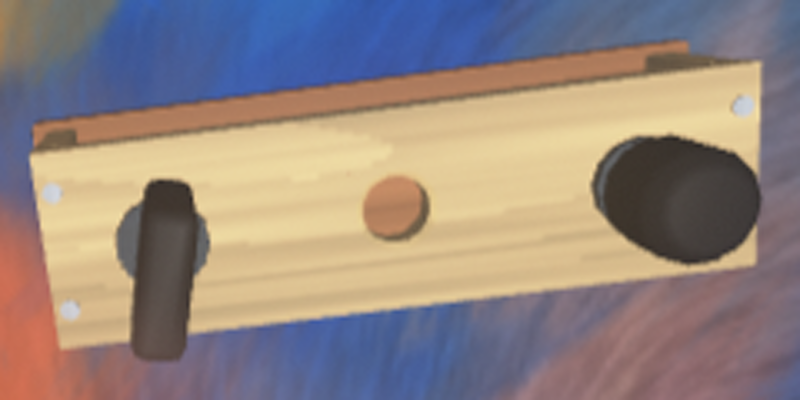

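View pics/w1y.png

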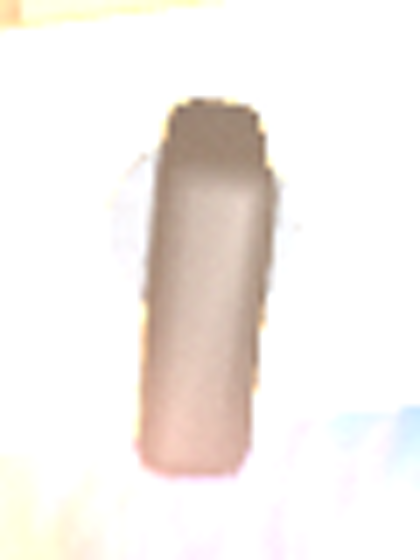

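```bash
python3 - <<'E'
from h import *
p=cam('wrist')
f=atz(p,281.1,184.6,.117);n=atz(p,278,227,.117);print(f,n,np.linalg.norm(f-n),'yaw',np.arctan2(*(f-n)[[1,0]]),(f+n)/2)
print('hole1',atz(p,348.8,182.1,.062),'shoulder',atz(p,278.9,192,.067))
c=[atz(p,230+a/3.3333,120+b/3.3333,.062) for a,b in[(32,153),(62,349),(755,265),(762,62)]]
print(c,np.mean(c,0));
for a,b in((0,3),(1,2)): d=c[a]-c[b];print(np.arctan2(-d[0],d[1]),np.linalg.norm(d))
E
```

```text
[ 0.49268539 -0.21911552  0.117     ] [ 0.4563687  -0.21690779  0.117     ] 0.03638372995816767 yaw -0.06071636277841012 [ 0.47452704 -0.21801165  0.117     ]
hole1 [ 0.48424389 -0.28656129  0.062     ] shoulder [ 0.4750231  -0.21801501  0.067     ]
[array([ 0.49949888, -0.17983526,  0.062     ]), array([ 0.43954919, -0.18751983,  0.062     ]), array([ 0.46730125, -0.39511924,  0.062     ]), array([ 0.52663329, -0.38747753,  0.062     ])] [ 0.48324565 -0.28748797  0.062     ]
0.1299423034369273 0.20940771181691512
0.13289297305486986 0.20944615456206453
```

Emit:
step_arm --commands '[[[-0.001,0.03,0.0036],0.067],[[0,0.04,0],0],[[0,0.04,0],0],[[0,0.03,0],0],[[0,0.015,0],0]]'

```text
time_s: 3.8
ee_pos: [0.4743, -0.2176, 0.1472]
ee_rot: [-1.572, -0.002, 3.089]
ft_force: [0.4, 0.1, 0.9]
width: 0.996
```

```bash
python3 - <<'E'
from h import *
p=cam('wrist');s=manip.sense();print(s['time_s'],s['ee_pos'],s['ee_rot'],s['ft_force'])
cv2.imwrite("pics/w2.png",p['color'])
E
```

```text
3.85 [ 0.4738573  -0.21732625  0.14611735] [-1.57317245 -0.00343699  3.08844995] [-0.55306238  1.08415888 -0.75127389]
```

View pics/w2.png

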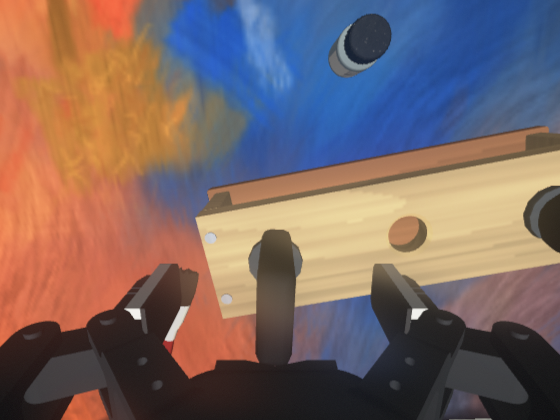

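The paddle is centred between the fingers at column 276, so I'm closing the gripper.

Emit:
step_arm --commands '[[[0,0,0],0],[[0,0,0],0],[[0,0,0],0],[[0,0,0],0],[[0,0,0],0]]' --grip 1 --newtons 60

```text
time_s: 4.47
ee_pos: [0.4754, -0.2184, 0.1496]
ee_rot: [-1.57, 0.001, 3.087]
ft_force: [-0.6, 0.1, 4.3]
width: 0.156
```

Emit:
step_arm --commands '[[[0,0,0],0],[[0,0,0],0]]' --newtons 100

```text
time_s: 4.72
ee_pos: [0.4754, -0.2184, 0.1497]
ee_rot: [-1.57, 0.001, 3.087]
ft_force: [-1.6, 0.7, 7.3]
width: 0.153
```

```bash
python3 - <<'E'
from h import *
p=cam('wrist');s=manip.sense();print(s['time_s'],s['ee_pos'],s['ee_rot'],s['ft_force'],s['torque'],s['width'])
cv2.imwrite("pics/w3.png",p['color'])
E
```

```text
4.775 [ 0.47543276 -0.21842503  0.14971244] [-1.57012280e+00  9.08749693e-04  3.08746239e+00] [-0.82637306 -0.25041508  6.39695589] [0.10986647 0.15742596 0.01115657] 0.15359069373061465
```

View pics/w3.png

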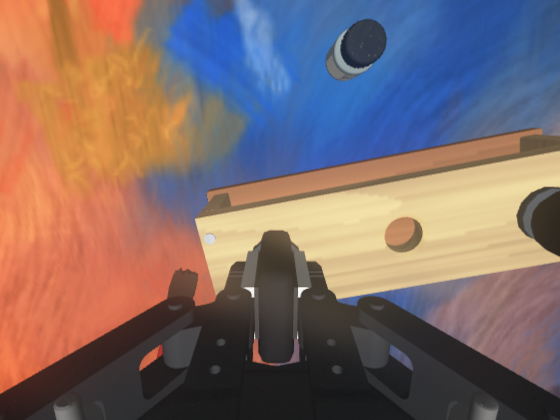

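Emit:
step_arm --commands '[[[0,-0.02,0],0],[[0,-0.03,0],0],[[0,-0.035,0],0],[[0,-0.035,0],0],[[0,-0.03,0],0]]'

```text
time_s: 5.4
ee_pos: [0.4749, -0.218, 0.2997]
ee_rot: [-1.571, -0.0, 3.087]
ft_force: [0.0, -0.7, -0.6]
width: 0.152
```

Emit:
step_arm --commands '[[[-0.003,0,-0.045],0],[[-0.003,0,-0.045],0],[[-0.004,0,-0.045],0],[[-0.004,0,-0.045],0],[[-0.004,0,-0.045],0]]'

```text
time_s: 6.02
ee_pos: [0.5049, 0.0071, 0.2983]
ee_rot: [-1.571, -0.001, 3.087]
ft_force: [1.1, 0.9, -1.8]
width: 0.15
```

Emit:
step_arm --commands '[[[-0.003,0,-0.045],0],[[-0.003,0,-0.045],0],[[0,0,0],-0.18],[[0,0,0],-0.18],[[0,0,0],-0.18]]'

```text
time_s: 6.65
ee_pos: [0.5157, 0.0954, 0.2981]
ee_rot: [-1.571, -0.001, -2.649]
ft_force: [-0.9, 0.1, -1.3]
width: 0.148
```

Emit:
step_arm --commands '[[[0,0,0],-0.18],[[0,0,0],-0.18],[[0,0,0],-0.18],[[0,0,0],-0.18],[[0,0,0],-0.18]]'

```text
time_s: 7.28
ee_pos: [0.5157, 0.0952, 0.2982]
ee_rot: [-1.572, -0.0, -1.75]
ft_force: [-0.6, -0.0, -1.1]
width: 0.151
```

Emit:
step_arm --commands '[[[0,0,0],-0.1],[[0,0,0],0],[[0,0,0],0]]'

```text
time_s: 7.65
ee_pos: [0.5159, 0.0951, 0.2985]
ee_rot: [-1.571, 0.0, -1.657]
ft_force: [1.1, 0.2, -0.7]
width: 0.148
```

```bash
python3 - <<'E'
from h import *
p=cam('wrist');s=manip.sense();print(s['time_s'],s['ee_pos'],s['ee_rot'],s['ft_force'],s['q'],s['width'])
cv2.imwrite("pics/w4.png",p['color'])
print(manip.boxes_of('slot',p)[:2])
E
```

```text
7.7 [0.51596471 0.09511072 0.29865007] [-1.57122724e+00 -6.29799393e-06 -1.65715679e+00] [-0.04893934 -0.60526284 -0.70633324] [-4.82826696e-02  3.18348270e-02  1.74332704e+00  1.03247002e-05
  1.36686162e+00  3.80757063e-02] 0.1473914510611813
[]
```

View pics/w4.png

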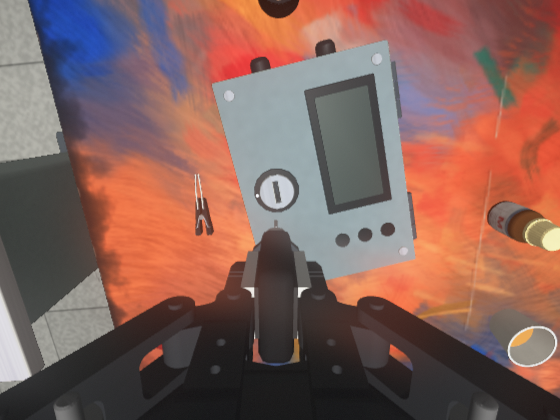

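```bash
python3 - <<'E'
import cv2
a=cv2.imread("pics/w4.png")[150:260,220:340]
cv2.imwrite("pics/w4z.png",cv2.resize(a,None,fx=5.4,fy=5.4,interpolation=cv2.INTER_CUBIC))
E
```

```text
(no output)
```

View pics/w4z.png

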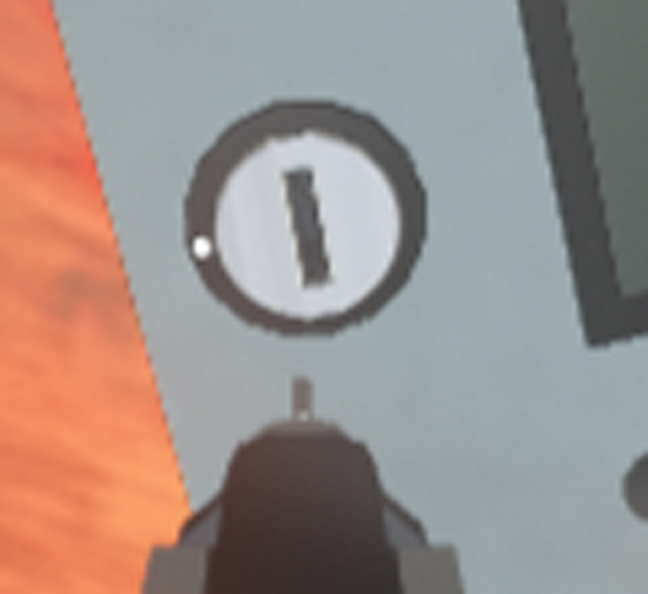

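```bash
python3 - <<'E'
from h import *
p=cam('wrist');t=cam('top');sc=cam('scene')
T=Ttool()
for x in(-.008,0): print('tip proj',proj(p,(T@[x,.1327,0,1])[:3]))
S=tri((p,276.9,192.2),(t,221.9,222),(sc,235.8,202.5));print('slot',S,[proj(q,S) for q in(p,t,sc)],tri((p,276.9,192.2),(t,221.9,222)))
cv2.imwrite("pics/t4z.png",cv2.resize(t['color'][200:245,195:255],None,fx=10,fy=10,interpolation=cv2.INTER_CUBIC))
cv2.imwrite("pics/s4z.png",cv2.resize(sc['color'][175:235,200:280],None,fx=8,fy=8,interpolation=cv2.INTER_CUBIC))
for z in (S[2],.08,.09):
  a=atz(p,220+297/5.4,150+172/5.4,z);b=atz(p,220+318/5.4,150+284/5.4,z);d=b-a
  print(z,(a+b)/2,np.linalg.norm(d),'yaw',np.arctan2(d[1],d[0]))
  print('headw',np.linalg.norm(atz(p,220+215/5.4,150+225/5.4,z)-atz(p,220+402/5.4,150+225/5.4,z)))
E
```

```text
tip proj (np.float64(274.3920278873417), np.float64(215.47092867144582))
tip proj (np.float64(274.4181709561938), np.float64(226.98738917811036))
slot [0.51767905 0.10059265 0.08514045] [(np.float64(275.94062497770534), np.float64(191.34046511265348)), (np.float64(222.16420307898323), np.float64(221.81946365883218)), (np.float64(235.9194100196875), np.float64(202.39565931701839))] [0.51778914 0.10075306 0.08897807]
0.08514045138144517 [0.51851766 0.09961517 0.08514045] 0.019462278852542526 yaw -1.475380296889581
headw 0.03115536180781623
0.08 [0.5184394  0.09841978 0.08      ] 0.01981477769389988 yaw -1.4753802968895815
headw 0.031719644594150276
0.09 [0.51859164 0.10074523 0.09      ] 0.019129042502181656 yaw -1.4753802968895782
headw 0.030621914561393033
```

View pics/t4z.png

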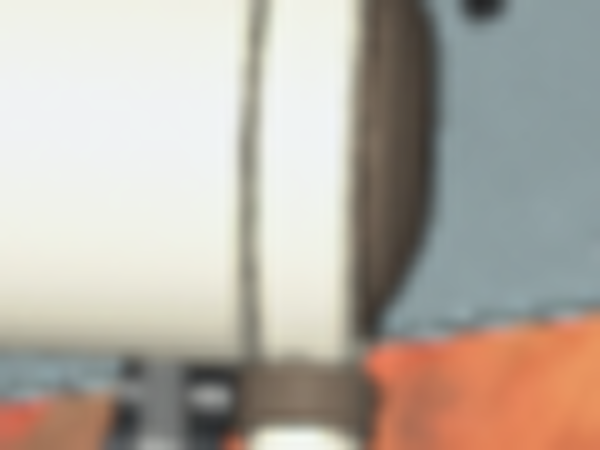

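View pics/s4z.png

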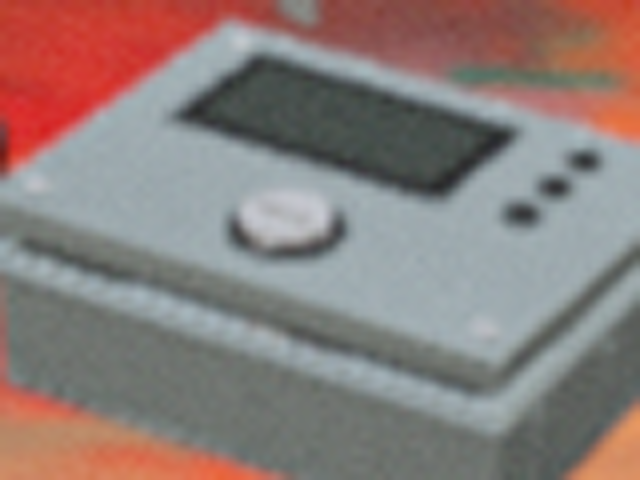

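```bash
cat >> h.py <<'E'
def toolat(p,u,v,y):
    M=p['T_tool_cam'];d=M[:3,:3]@np.array([(u-p['cx'])/p['fx'],-(v-p['cy'])/p['fy'],-1]);o=M[:3,3]
    return o+d*(y-o[1])/d[1]
E
python3 - <<'E'
from h import *
p=cam('wrist')
tip=toolat(p,275.9,220,.1327);print(tip)
for z in(.083,.087,.091):
  print(z,toolat(p,276.9,192.2,.2986-z)-tip-[.008,0,0])
E
```

```text
[-0.0048049   0.1327      0.00106751]
0.083 [-0.00752068  0.0829      0.00105145]
0.087 [-0.00845111  0.0789      0.00103205]
0.091 [-0.00938153  0.0749      0.00101266]
```

Emit:
step_arm --commands '[[[-0.0084,0.02,0.001],0],[[0,0.02,0],-0.18],[[0,0.015,0],0],[[0,0,0],0],[[0,0,0],0]]'

```text
time_s: 8.57
ee_pos: [0.5182, 0.1033, 0.2447]
ee_rot: [-1.569, -0.0, -1.478]
ft_force: [0.2, -1.0, -1.1]
width: 0.155
```

```bash
python3 - <<'E'
from h import *
p=cam('wrist');s=manip.sense();print(s['time_s'],s['ee_pos'],s['ee_rot'],s['ft_force'],s['torque'])
cv2.imwrite("pics/w5z.png",cv2.resize(p['color'][160:270,220:340],None,fx=5,fy=5,interpolation=cv2.INTER_CUBIC))
E
```

```text
8.625 [0.51837585 0.10331172 0.24496224] [-1.56895029e+00 -2.12602849e-04 -1.47716708e+00] [ 0.30756513 -0.16875907 -0.92671502] [ 0.01723708 -0.00093168 -0.02284221]
```

View pics/w5z.png

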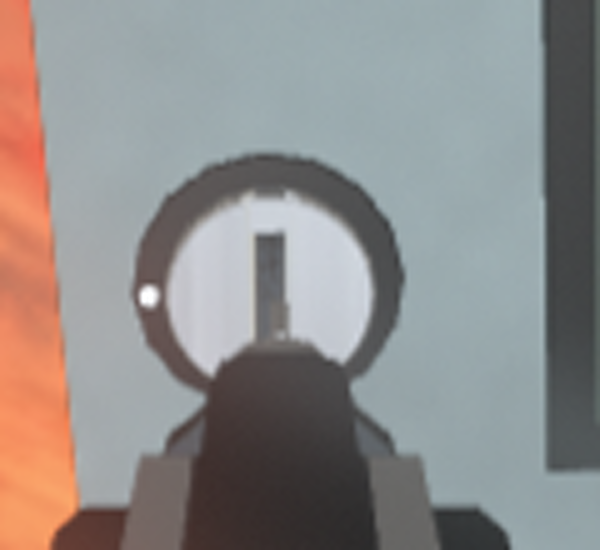

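```bash
python3 - <<'E'
from h import *
p=cam('wrist')
tip=toolat(p,276,220.4,.1327);print(tip)
for z in(.083,.087,.091):
  far=toolat(p,274,206.4,.245-z); print(z,far,'centre-blade',far+[.01,0,0]-tip-[.008,0,0], 'headw',toolat(p,220+166/5,220,.245-z)-toolat(p,220+375/5,220,.245-z))
E
```

```text
[-0.00436208  0.1327      0.00107108]
0.083 [-0.00576781  0.162      -0.00036378] centre-blade [ 0.00059427  0.0293     -0.00143486] headw [-2.59764927e-05  0.00000000e+00 -3.15644094e-02]
0.087 [-0.00688595  0.158      -0.00034555] centre-blade [-0.00052386  0.0253     -0.00141663] headw [-2.55290467e-05  0.00000000e+00 -3.10207113e-02]
0.091 [-0.00800408  0.154      -0.00032733] centre-blade [-0.001642    0.0213     -0.00139841] headw [-2.50816006e-05 -2.77555756e-17 -3.04770131e-02]
```

Emit:
step_arm --commands '[[[-0.0005,0.008,-0.0014],0],[[0,0.008,0],0],[[0,0,0],0],[[0,0,0],0]]'

```text
time_s: 9.18
ee_pos: [0.5164, 0.1038, 0.2278]
ee_rot: [-1.571, 0.0, -1.476]
ft_force: [0.4, -0.3, -1.1]
width: 0.154
```

```bash
python3 - <<'E'
from h import *
p=cam('wrist');s=manip.sense();print(s['time_s'],s['ee_pos'],s['ee_rot'],s['ft_force'],s['torque'])
cv2.imwrite("pics/w6z.png",cv2.resize(p['color'][160:270,220:340],None,fx=5,fy=5,interpolation=cv2.INTER_CUBIC))
E
```

```text
9.225 [0.51647193 0.10376241 0.22805753] [-1.57051375e+00 -2.91834548e-05 -1.47585810e+00] [ 0.40765602 -0.32844643 -1.3485943 ] [ 0.00736481 -0.03058199 -0.04445827]
```

View pics/w6z.png

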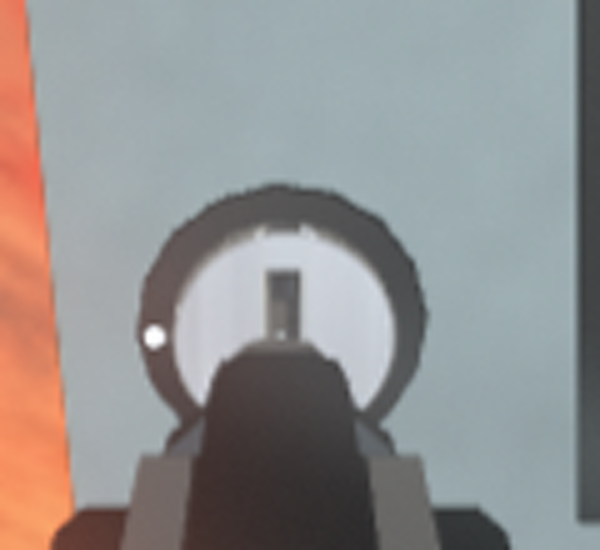

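```bash
python3 - <<'E'
from h import *
p=cam('wrist')
tip=toolat(p,276.3,220.4,.1327);print(tip)
for z in(.083,.087,.091):
  far=toolat(p,276.6,214,.228-z); print(z,far,'centre-blade',far+[.01,0,0]-tip-[.008,0,0])
E
```

```text
[-0.00436064  0.1327      0.00126818]
0.083 [-0.00502476  0.145       0.00151169] centre-blade [0.00133587 0.0123     0.00024351]
0.087 [-0.006245    0.141       0.00149648] centre-blade [0.00011563 0.0083     0.00022831]
0.091 [-0.00746525  0.137       0.00148128] centre-blade [-0.00110461  0.0043      0.0002131 ]
```

Emit:
step_arm --commands '[[[0,0.005,0.0002],0],[[0,0.004,0],0],[[0,0.002,0],0],[[0,0,0],0]]'

```text
time_s: 9.78
ee_pos: [0.5164, 0.1038, 0.2166]
ee_rot: [-1.571, 0.0, -1.476]
ft_force: [0.2, -0.6, 0.0]
width: 0.154
```

Emit:
step_arm --commands '[[[0,0.002,0],0],[[0,0,0],0]]'

```text
time_s: 10.02
ee_pos: [0.5166, 0.1038, 0.2151]
ee_rot: [-1.571, -0.0, -1.476]
ft_force: [-1.4, -0.1, 0.8]
width: 0.15
```

```bash
python3 - <<'E'
from h import *
p=cam('wrist');s=manip.sense();print(s['time_s'],s['ee_pos'],s['ee_rot'],s['ft_force'],s['torque'])
cv2.imwrite("pics/w7z.png",cv2.resize(p['color'][160:270,220:340],None,fx=5,fy=5,interpolation=cv2.INTER_CUBIC))
E
```

```text
10.075 [0.51664729 0.1037837  0.21514578] [-1.57054960e+00 -5.84629386e-05 -1.47578328e+00] [-0.41221919 -0.90351176  0.47788173] [0.02012434 0.134177   0.04310169]
```

View pics/w7z.png

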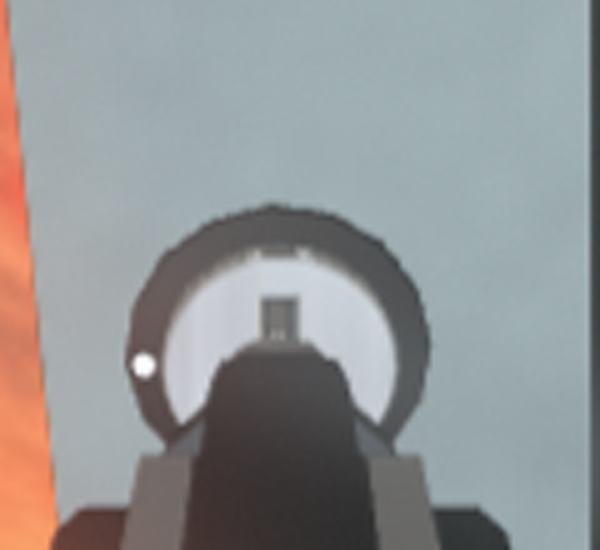

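Emit:
step_arm --commands '[[[0,0.002,0],0],[[0,0,0],0]]'

```text
time_s: 10.32
ee_pos: [0.5166, 0.1038, 0.2132]
ee_rot: [-1.571, -0.0, -1.476]
ft_force: [-1.3, -0.1, 4.2]
width: 0.151
```

Emit:
step_arm --commands '[[[0,0.002,0],0],[[0,0,0],0]]'

```text
time_s: 10.58
ee_pos: [0.5165, 0.1037, 0.2114]
ee_rot: [-1.571, -0.0, -1.476]
ft_force: [-2.8, -0.0, 7.0]
width: 0.15
```

```bash
python3 - <<'E'
from h import *
p=cam('wrist');s=manip.sense();print(s['time_s'],s['ee_pos'],s['ee_rot'],s['ft_force'],s['torque'])
cv2.imwrite("pics/w8z.png",cv2.resize(p['color'][160:270,220:340],None,fx=5,fy=5,interpolation=cv2.INTER_CUBIC))
E
```

```text
10.625 [0.51654182 0.10375427 0.21147011] [-1.57102776e+00 -1.54726582e-04 -1.47569887e+00] [-2.18926366 -0.77239216  6.63513757] [-0.07012515  0.79200866  0.02631574]
```

View pics/w8z.png

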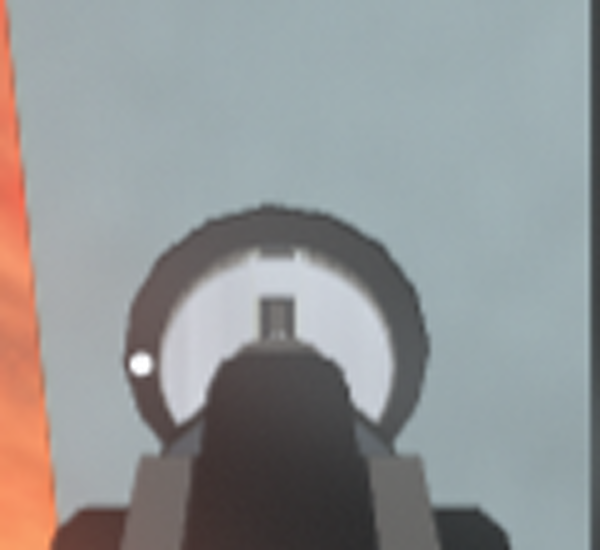

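```bash
python3 - <<'E'
from h import *
p=cam('wrist')
for y in(.125,.127,.129,.131,.133):
  print(y,toolat(p,220+394/5,160+360/5,y)-toolat(p,220+161/5,160+360/5,y), toolat(p,275.5,160+297/5,y), toolat(p,275.5,220.4,.1327))
cv2.imwrite("pics/w8y.png",cv2.resize(p['color'][205:240,255:297],None,fx=16,fy=16,interpolation=cv2.INTER_CUBIC))
s=cam('scene');cv2.imwrite("pics/s8.png",cv2.resize(s['color'][120:260,160:340],None,fx=4,fy=4,interpolation=cv2.INTER_CUBIC))
E
```

```text
0.125 [2.57210975e-05 0.00000000e+00 2.99096384e-02] [-0.00754456  0.125       0.00073854] [-0.00436087  0.1327      0.00073986]
0.127 [2.59846042e-05 0.00000000e+00 3.02160558e-02] [-0.00689775  0.127       0.00073901] [-0.00436087  0.1327      0.00073986]
0.129 [2.62481110e-05 0.00000000e+00 3.05224731e-02] [-0.00625094  0.129       0.00073947] [-0.00436087  0.1327      0.00073986]
0.131 [2.65116177e-05 0.00000000e+00 3.08288905e-02] [-0.00560413  0.131       0.00073993] [-0.00436087  0.1327      0.00073986]
0.133 [2.67751244e-05 2.77555756e-17 3.11353079e-02] [-0.00495732  0.133       0.00074039] [-0.00436087  0.1327      0.00073986]
```

View pics/w8y.png

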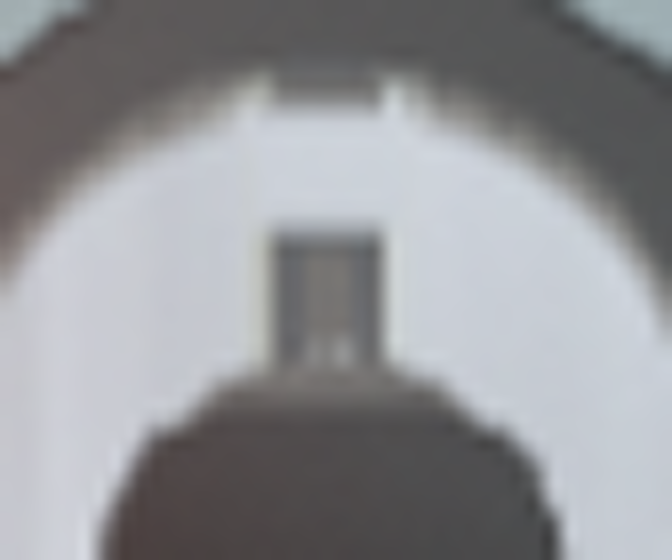

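View pics/s8.png

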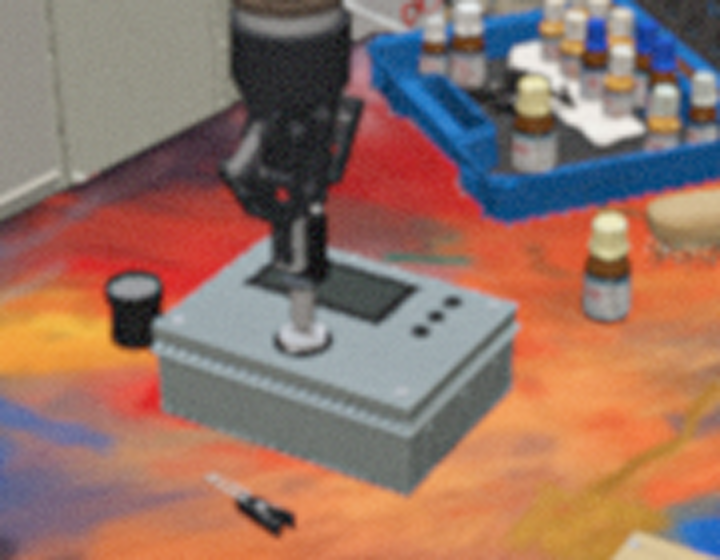

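Emit:
step_arm --commands '[[[0,0.002,0],0],[[0,0,0],0]]'

```text
time_s: 10.98
ee_pos: [0.5166, 0.1038, 0.2104]
ee_rot: [-1.571, -0.0, -1.476]
ft_force: [-6.4, -0.3, 12.0]
width: 0.152
```

Emit:
step_arm --commands '[[[0,0.001,0],0],[[0,0,0],0]]'

```text
time_s: 11.22
ee_pos: [0.5167, 0.1038, 0.2102]
ee_rot: [-1.571, -0.0, -1.475]
ft_force: [-7.0, -1.3, 17.3]
width: 0.15
```

```bash
python3 - <<'E'
from h import *
s=manip.sense();print(s['time_s'],s['ee_pos'],s['ee_rot'],s['ft_force'],s['torque'],s['width'])
E
```

```text
11.225 [0.51672467 0.10380393 0.21019901] [-1.57090341e+00 -3.42148210e-04 -1.47546884e+00] [-7.03091739 -1.25539589 17.30398278] [-0.13106344  1.73921549 -0.02461995] 0.14985843228159215
```

Emit:
step_arm --commands '[[[0,0,-0.001],0],[[0,0,0],0]]'

```text
time_s: 11.48
ee_pos: [0.5163, 0.1037, 0.2103]
ee_rot: [-1.569, -0.0, -1.476]
ft_force: [-5.0, -0.6, 14.1]
width: 0.153
```

Emit:
step_arm --commands '[[[0,0.0006,-0.001],0],[[0,0,0],0]]'

```text
time_s: 11.72
ee_pos: [0.5159, 0.1037, 0.2102]
ee_rot: [-1.567, -0.0, -1.476]
ft_force: [-3.8, 0.7, 16.2]
width: 0.15
```

Emit:
step_arm --commands '[[[0,0,0],0.1],[[0,0,0],0.1],[[0,0,0],0.1],[[0,0,0],0]]'

```text
time_s: 12.22
ee_pos: [0.5163, 0.1036, 0.2103]
ee_rot: [-1.566, 0.001, -1.776]
ft_force: [-2.3, 0.2, 14.4]
width: 0.153
```

```bash
cat > st.py <<'E'
from h import *
s=manip.sense();print(s['time_s'],s['ee_pos'].round(4),s['ee_rot'].round(3),s['ft_force'].round(1),s['torque'].round(3),s['width'])
E
python3 st.py
```

```text
12.225 [0.5163 0.1036 0.2103] [-1.566e+00  1.000e-03 -1.776e+00] [-2.3  0.2 14.4] [ 0.006  0.584 -0.015] 0.15306829521112322
```

Emit:
step_arm --commands '[[[0,0.0004,0],0.1],[[0,0,0],0.1],[[0,0,0],0.1],[[0,0,0],0]]'

```text
time_s: 12.72
ee_pos: [0.5168, 0.1034, 0.2102]
ee_rot: [-1.565, 0.003, -2.076]
ft_force: [-2.8, 0.4, 15.3]
width: 0.15
```

```bash
python3 st.py; python3 - <<'E'
from h import *
p=cam('wrist');cv2.imwrite("pics/w9.png",cv2.resize(p['color'][130:270,200:350],None,fx=4,fy=4,interpolation=cv2.INTER_CUBIC))
E
```

```text
12.725 [0.5168 0.1034 0.2102] [-1.565  0.003 -2.076] [-2.8  0.4 15.3] [-0.135  0.466 -0.025] 0.1502452036536794
```

View pics/w9.png

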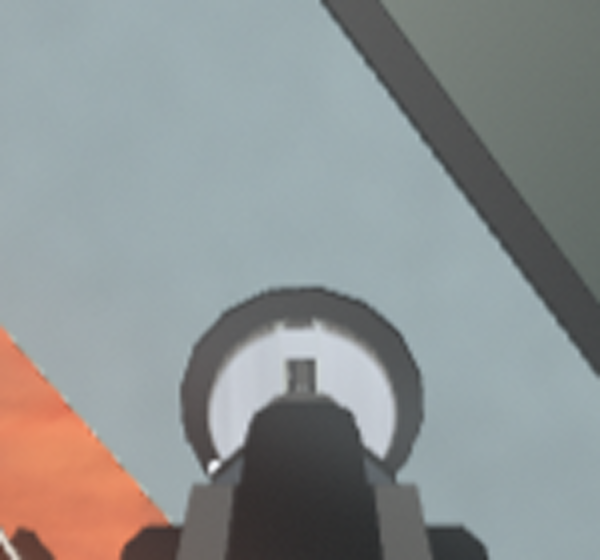

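Emit:
step_arm --commands '[[[0,0.0004,0],0.1],[[0,0,0],0.1],[[0,0,0],0]]'

```text
time_s: 13.15
ee_pos: [0.517, 0.1033, 0.2102]
ee_rot: [-1.565, 0.004, -2.276]
ft_force: [-1.5, -2.1, 15.9]
width: 0.151
```

```bash
python3 st.py
```

```text
13.15 [0.517  0.1033 0.2102] [-1.565  0.004 -2.276] [-1.5 -2.1 15.9] [-0.267  0.468  0.009] 0.150861862729032
```

Emit:
step_arm --commands '[[[0,0,0],0.1],[[0,0,0],0.1],[[0,0,0],0]]'

```text
time_s: 13.52
ee_pos: [0.5172, 0.103, 0.2102]
ee_rot: [-1.565, 0.005, -2.476]
ft_force: [-0.5, -1.6, 16.1]
width: 0.153
```

```bash
python3 st.py
```

```text
13.525 [0.5172 0.103  0.2102] [-1.565  0.005 -2.476] [-0.5 -1.6 16.1] [-0.477  0.265 -0.001] 0.15282308430084066
```

Emit:
step_arm --commands '[[[0,0,0],0.06],[[0,0,0],0.06],[[0,0,0],0]]'

```text
time_s: 13.9
ee_pos: [0.5173, 0.1029, 0.2102]
ee_rot: [-1.565, 0.006, -2.596]
ft_force: [-1.5, -2.4, 15.8]
width: 0.149
```

```bash
python3 st.py
```

```text
13.9 [0.5173 0.1029 0.2102] [-1.565  0.006 -2.596] [-1.5 -2.4 15.8] [-0.623  0.271 -0.046] 0.1491877615487865
```

Emit:
step_arm --commands '[[[0,0,0],0.06],[[0,0,0],0]]'

```text
time_s: 14.15
ee_pos: [0.5173, 0.1028, 0.2102]
ee_rot: [-1.565, 0.006, -2.656]
ft_force: [-1.0, -2.5, 16.1]
width: 0.151
```

```bash
python3 st.py
```

```text
14.15 [0.5173 0.1028 0.2102] [-1.565  0.006 -2.656] [-1.  -2.5 16.1] [-0.637  0.229  0.012] 0.15118466282025458
```

Emit:
step_arm --commands '[[[0,0,0],0.06],[[0,0,0],0]]'

```text
time_s: 14.4
ee_pos: [0.5174, 0.1027, 0.2103]
ee_rot: [-1.565, 0.007, -2.716]
ft_force: [-0.8, -2.9, 14.8]
width: 0.151
```

```bash
python3 st.py
```

```text
14.4 [0.5174 0.1027 0.2103] [-1.565  0.007 -2.716] [-0.8 -2.9 14.8] [-0.726  0.243 -0.035] 0.15108496838819685
```

Emit:
step_arm --commands '[[[0,0,0],0.05],[[0,0,0],0]]'

```text
time_s: 14.65
ee_pos: [0.5174, 0.1027, 0.2103]
ee_rot: [-1.565, 0.007, -2.766]
ft_force: [-0.2, -2.9, 15.4]
width: 0.148
```

```bash
python3 st.py
```

```text
14.65 [0.5174 0.1027 0.2103] [-1.565  0.007 -2.766] [-0.2 -2.9 15.4] [-0.761  0.161  0.041] 0.1477279033929454
```

Emit:
step_arm --commands '[[[0,0,0],0.05],[[0,0,0],0]]'

```text
time_s: 14.9
ee_pos: [0.5174, 0.1026, 0.2102]
ee_rot: [-1.566, 0.007, -2.816]
ft_force: [-0.7, -3.5, 14.9]
width: 0.148
```

```bash
python3 st.py
```

```text
14.9 [0.5174 0.1026 0.2102] [-1.566  0.007 -2.816] [-0.7 -3.5 14.9] [-0.904  0.197  0.01 ] 0.1481053844378739
```

Emit:
step_arm --commands '[[[0,0,0],0.05],[[0,0,0],0]]'

```text
time_s: 15.15
ee_pos: [0.5174, 0.1025, 0.2102]
ee_rot: [-1.566, 0.007, -2.866]
ft_force: [-0.4, -4.1, 14.7]
width: 0.145
```

```bash
python3 st.py
```

```text
15.15 [0.5174 0.1025 0.2102] [-1.566  0.007 -2.866] [-0.4 -4.1 14.7] [-0.914  0.185 -0.029] 0.1448171655754369
```

Emit:
step_arm --commands '[[[0,0.0003,0.0012],0.05],[[0,0,0],0]]'

```text
time_s: 15.4
ee_pos: [0.5176, 0.102, 0.2102]
ee_rot: [-1.568, 0.007, -2.916]
ft_force: [-0.7, -1.2, 16.9]
width: 0.154
```

```bash
python3 st.py
```

```text
15.4 [0.5176 0.102  0.2102] [-1.568  0.007 -2.916] [-0.7 -1.2 16.9] [-0.398  0.383  0.05 ] 0.1536695925261028
```

Emit:
step_arm --commands '[[[0,0,0],0.05],[[0,0,0],0]]'

```text
time_s: 15.65
ee_pos: [0.5178, 0.102, 0.2102]
ee_rot: [-1.568, 0.008, -2.966]
ft_force: [-2.0, -1.8, 17.0]
width: 0.151
```

```bash
python3 st.py
```

```text
15.65 [0.5178 0.102  0.2102] [-1.568  0.008 -2.966] [-2.  -1.8 17. ] [-0.237  0.357  0.034] 0.15107153314910557
```

Emit:
step_arm --commands '[[[0,0,0],0.05],[[0,0,0],0]]'

```text
time_s: 15.9
ee_pos: [0.5178, 0.102, 0.2102]
ee_rot: [-1.569, 0.008, -3.016]
ft_force: [-0.7, -1.2, 15.8]
width: 0.151
```

```bash
python3 st.py
```

```text
15.9 [0.5178 0.102  0.2102] [-1.569  0.008 -3.016] [-0.7 -1.2 15.8] [-0.317  0.249  0.039] 0.15080329606042572
```

```bash
python3 - <<'E'
from h import *
p=cam('wrist');cv2.imwrite("pics/w10.png",cv2.resize(p['color'][190:260,240:320],None,fx=8,fy=8,interpolation=cv2.INTER_CUBIC))
E
```

```text
(no output)
```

View pics/w10.png

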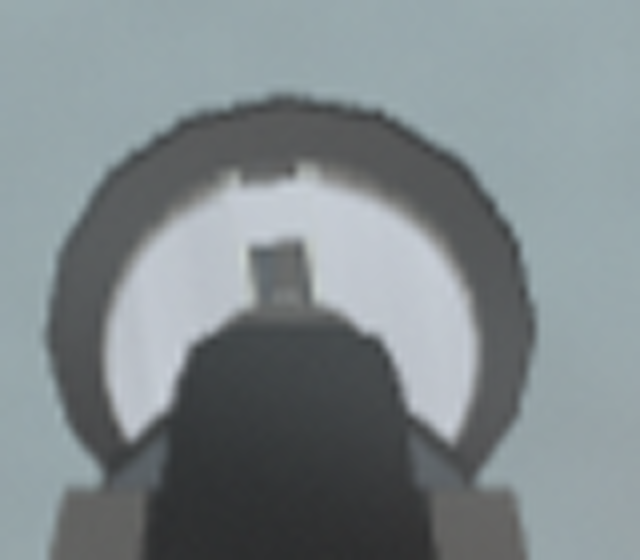

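Emit:
step_arm --commands '[[[0,0,0],0.05],[[0,0,0],0]]'

```text
time_s: 16.2
ee_pos: [0.5178, 0.1018, 0.2102]
ee_rot: [-1.569, 0.009, -3.066]
ft_force: [-1.2, -1.6, 16.5]
width: 0.151
```

```bash
python3 st.py
```

```text
16.2 [0.5178 0.1018 0.2102] [-1.569  0.009 -3.066] [-1.2 -1.6 16.5] [-0.493  0.213  0.03 ] 0.15100999923062144
```

Emit:
step_arm --commands '[[[0,0,0],0.05],[[0,0,0],0]]'

```text
time_s: 16.45
ee_pos: [0.5178, 0.1017, 0.2102]
ee_rot: [-1.569, 0.009, -3.116]
ft_force: [-0.2, -2.4, 16.4]
width: 0.149
```

```bash
python3 st.py; python3 - <<'E'
from h import *
p=cam('wrist');cv2.imwrite("pics/w11.png",cv2.resize(p['color'][190:260,240:320],None,fx=8,fy=8,interpolation=cv2.INTER_CUBIC))
E
```

```text
16.45 [0.5178 0.1017 0.2102] [-1.569  0.009 -3.116] [-0.2 -2.4 16.4] [-0.599  0.265  0.176] 0.14851286200853753
```

View pics/w11.png

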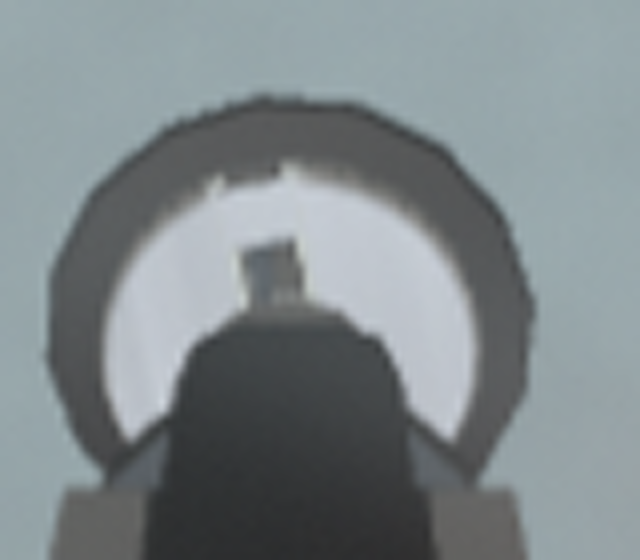

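Torque rose to 0.18 N m, so this is the stop. Next I ease the push and hold the twist.

Emit:
step_arm --commands '[[[0,-0.001,0],0],[[0,-0.001,0],0],[[0,0,0],0]]'

```text
time_s: 16.88
ee_pos: [0.5174, 0.1017, 0.2104]
ee_rot: [-1.569, 0.008, -3.116]
ft_force: [2.8, -3.4, 7.1]
width: 0.155
```

```bash
python3 st.py
```

```text
16.875 [0.5174 0.1017 0.2104] [-1.569  0.008 -3.116] [ 2.8 -3.4  7.1] [-0.576 -0.728  0.115] 0.15458364468030547
```

Emit:
step_arm --commands '[[[0,-0.001,0],0],[[0,-0.001,0],0],[[0,0,0],0]]'

```text
time_s: 17.25
ee_pos: [0.5173, 0.1017, 0.2117]
ee_rot: [-1.569, 0.008, -3.116]
ft_force: [5.2, -3.9, 2.9]
width: 0.152
```

```bash
python3 st.py
```

```text
17.25 [0.5173 0.1017 0.2117] [-1.569  0.008 -3.116] [ 5.2 -3.9  2.9] [-0.642 -1.272  0.134] 0.15190503399804264
```

Emit:
step_arm --commands '[[[0,-0.001,0],0],[[0,-0.001,0],0],[[0,0,0],0]]'

```text
time_s: 17.62
ee_pos: [0.5173, 0.1017, 0.2133]
ee_rot: [-1.569, 0.008, -3.116]
ft_force: [6.5, -3.3, 0.4]
width: 0.152
```

```bash
python3 st.py
```

```text
17.625 [0.5173 0.1017 0.2133] [-1.569  0.008 -3.116] [ 6.5 -3.3  0.4] [-0.611 -1.609  0.101] 0.1524515666975569
```

Emit:
step_arm --commands '[[[0,0,0],-0.08],[[0,0,0],-0.05],[[0,0,0],0]]'

```text
time_s: 18.0
ee_pos: [0.5164, 0.102, 0.2132]
ee_rot: [-1.569, 0.004, -2.986]
ft_force: [4.8, -2.6, 4.1]
width: 0.152
```

```bash
python3 st.py; python3 - <<'E'
from h import *
p=cam('wrist');cv2.imwrite("pics/w12.png",cv2.resize(p['color'][190:260,240:320],None,fx=8,fy=8,interpolation=cv2.INTER_CUBIC))
p=cam('scene');cv2.imwrite("pics/s12.png",cv2.resize(p['color'][175:235,195:285],None,fx=8,fy=8,interpolation=cv2.INTER_CUBIC))
E
```

```text
18.0 [0.5164 0.102  0.2132] [-1.569  0.004 -2.986] [ 4.8 -2.6  4.1] [-0.556 -1.08   0.006] 0.15241016984673672
```

View pics/w12.png

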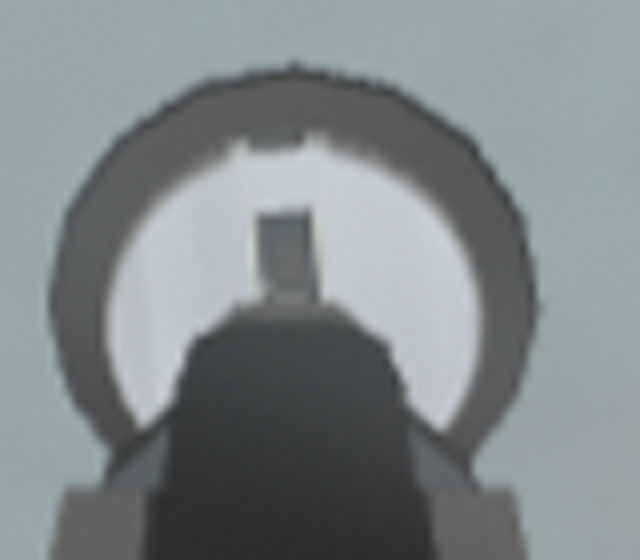

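View pics/s12.png

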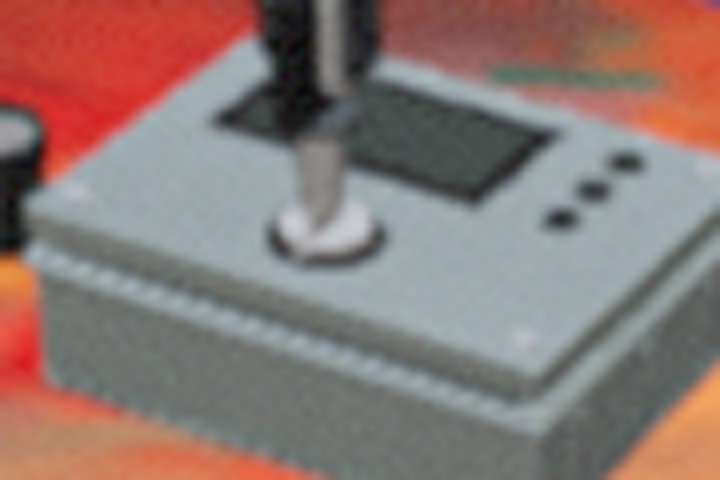

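Emit:
step_arm --commands '[[[-0.001,-0.0015,0],-0.02],[[0,0,0],0]]'

```text
time_s: 18.35
ee_pos: [0.5164, 0.1022, 0.2138]
ee_rot: [-1.57, 0.001, -2.966]
ft_force: [3.9, -3.8, 1.5]
width: 0.148
```

Emit:
step_arm --commands '[[[-0.001,-0.0015,0],0],[[0,0,0],0]]'

```text
time_s: 18.6
ee_pos: [0.5166, 0.1023, 0.2142]
ee_rot: [-1.57, -0.001, -2.966]
ft_force: [4.2, -3.9, -2.1]
width: 0.151
```

```bash
python3 st.py; python3 - <<'E'
from h import *
p=cam('wrist');cv2.imwrite("pics/w13.png",cv2.resize(p['color'][190:260,240:320],None,fx=8,fy=8,interpolation=cv2.INTER_CUBIC))
E
```

```text
18.6 [0.5166 0.1023 0.2142] [-1.570e+00 -1.000e-03 -2.966e+00] [ 4.2 -3.9 -2.1] [-0.88  -0.903  0.056] 0.15106562684481328
```

View pics/w13.png

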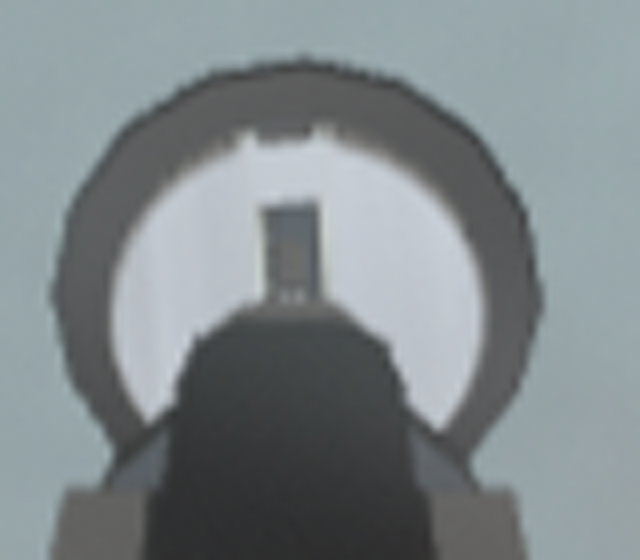

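Emit:
step_arm --commands '[[[-0.001,-0.001,0.001],0],[[0,0,0],0]]'

```text
time_s: 18.9
ee_pos: [0.5172, 0.102, 0.2152]
ee_rot: [-1.571, -0.003, -2.966]
ft_force: [1.7, -2.2, -2.5]
width: 0.153
```

Emit:
step_arm --commands '[[[-0.001,-0.001,0.001],0],[[0,0,0],0]]'

```text
time_s: 19.15
ee_pos: [0.5189, 0.1015, 0.2171]
ee_rot: [-1.572, -0.001, -2.966]
ft_force: [0.3, 0.3, -1.5]
width: 0.154
```

```bash
python3 st.py
```

```text
19.15 [0.5189 0.1015 0.2171] [-1.572e+00 -1.000e-03 -2.966e+00] [ 0.3  0.3 -1.5] [ 0.007 -0.02   0.01 ] 0.15434968734020543
```

Free. I lift clear and check the lid height.

Emit:
step_arm --commands '[[[0,-0.005,0],0],[[0,-0.01,0],0],[[0,-0.03,0],0],[[0,-0.036,0],0],[[0,0,0],0]]'

```text
time_s: 19.77
ee_pos: [0.5209, 0.1012, 0.3026]
ee_rot: [-1.569, 0.008, -2.966]
ft_force: [1.1, -0.5, -0.1]
width: 0.154
```

```bash
python3 st.py; python3 - <<'E'
from h import *
p=cam('wrist');cv2.imwrite("pics/w14.png",p['color'])
cv2.imwrite("pics/w14z.png",cv2.resize(p['color'][130:240,210:340],None,fx=6,fy=5.4,interpolation=cv2.INTER_CUBIC))
p=cam('scene');cv2.imwrite("pics/s14.png",cv2.resize(p['color'][175:235,195:285],None,fx=8,fy=8,interpolation=cv2.INTER_CUBIC))
E
```

```text
19.775 [0.5209 0.1012 0.3026] [-1.569  0.008 -2.966] [ 1.1 -0.5 -0.1] [-0.01   0.036 -0.033] 0.15431283843154278
```

View pics/w14.png

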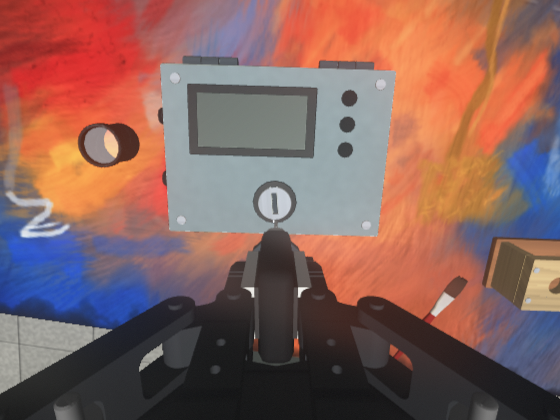

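View pics/s14.png

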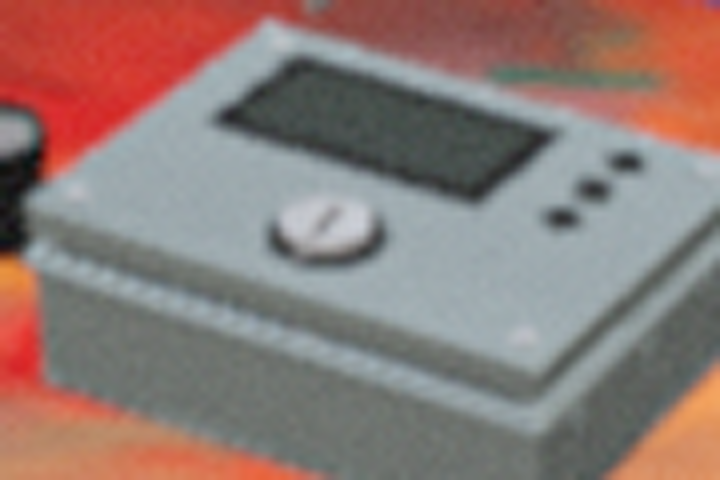

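View pics/w14z.png

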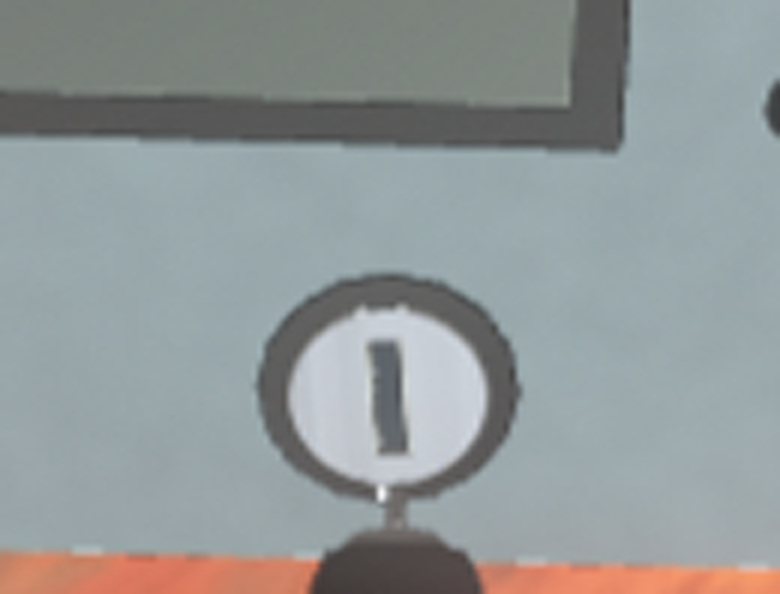

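```bash
python3 - <<'E'
from h import *
a=cv2.cvtColor(cv2.imread('pics/scene0.png'),cv2.COLOR_BGR2GRAY).astype(np.float32)
fr=[]
for i in range(8):
    p=cam('scene'); fr.append(cv2.cvtColor(p['color'],cv2.COLOR_BGR2GRAY).astype(np.float32))
b=np.mean(fr,0)
# points in scene px
pts={'screwL':(195+75/8,175+190/8),'screwR':(195+525/8,175+335/8),'dispfrontR':(195+478/8,175+195/8),'dispfrontL':(195+225/8,175+115/8),'btn':(195+562/8,175+217/8),'base':(195+400/8,175+440/8),'loupe':(188,192)}
yaw=.14; ex=np.array([np.cos(yaw),np.sin(yaw),0]); slot=np.array([.5178,.1008,.085]); 
for k,(u,v) in pts.items():
    X=atz(p,u,v,.083); d=.122-(X-slot)@ex   # distance from hinge
    pr=lambda th: np.array(proj(p,X+[0,0,d*th]))
    exp=pr(-.025)-pr(0)
    r=9; x,y=int(u),int(v); t=b[y-r:y+r+1,x-r:x+r+1]
    def shift(t,s):
        W=np.eye(2,3,dtype=np.float32)
        try: cc,W=cv2.findTransformECC(s,t,W,cv2.MOTION_TRANSLATION,(3,200,1e-6),None,3); return W[:,2],cc
        except cv2.error as e: return None,0
    w,cc=shift(b[y-r:y+r+1,x-r:x+r+1],a[y-r:y+r+1,x-r:x+r+1])
    print(k,'dist',d.round(3),'exp for -.025',exp.round(2),'meas(now-start)',w,round(cc,3))
E
```

```text
screwL dist 0.147 exp for -.025 [0.08 1.15] meas(now-start) [-2.623354   -0.03762665] 0.614
screwR dist 0.145 exp for -.025 [0.   1.17] meas(now-start) [0.13935408 0.75809926] 0.967
dispfrontR dist 0.08 exp for -.025 [0.   0.63] meas(now-start) [-0.2907997   0.35966182] 0.935
dispfrontL dist 0.081 exp for -.025 [0.03 0.62] meas(now-start) [0.0210871 0.3969092] 0.926
btn dist 0.078 exp for -.025 [-0.    0.61] meas(now-start) [-0.07748957  0.30444568] 0.918
base dist 0.215 exp for -.025 [0.04 1.77] meas(now-start) [-1.052231  -0.1971157] 0.906
loupe dist 0.142 exp for -.025 [0.1 1.1] meas(now-start) [9.380322  6.2680483] 0.775
```

```bash
python3 - <<'E'
from h import *
a=cv2.cvtColor(cv2.imread('pics/scene0.png'),cv2.COLOR_BGR2GRAY).astype(np.float32)
fr=[cam('scene') for i in range(8)];p=fr[0]
b=np.mean([cv2.cvtColor(q['color'],cv2.COLOR_BGR2GRAY).astype(np.float32) for q in fr],0)
G=lambda i:cv2.GaussianBlur(i,(0,0),0.8)
a,b=G(a),G(b)
yaw=.14; ex=np.array([np.cos(yaw),np.sin(yaw),0]);ey=np.array([-np.sin(yaw),np.cos(yaw),0])
slot=np.array([.5178,.1008,.083]); h0=slot+.122*ex
def H(th,oy=0,ox=0):
    src=[];dst=[]
    for u in(.02,.15):
        for v in(-.09,.09):
            X=h0-u*ex+v*ey; src.append(proj(p,X)); dst.append(np.array(proj(p,X+[0,0,u*th]))+[ox,oy])
    return cv2.getPerspectiveTransform(np.float32(src),np.float32(dst))
quad=np.float32([proj(p,h0-u*ex+v*ey) for u,v in((.0,-.1),(.0,.1),(.149,.1),(.149,-.1))])
m=np.zeros_like(a,np.uint8);cv2.fillConvexPoly(m,np.int32(quad),1);m0=m.copy()
cv2.circle(m,tuple(int(c) for c in proj(p,slot)),10,0,-1)
vis=fr[0]['color'].copy();vis[m==0]//=2;cv2.imwrite('pics/mask.png',vis[150:260,180:310].repeat(4,0).repeat(4,1))
def cost(th,oy=0,ox=0):
    w=cv2.warpPerspective(a,H(th,oy,ox),(560,420),flags=cv2.INTER_CUBIC); d=(w-b)[m>0]; return np.mean((d-d.mean())**2)
from scipy.optimize import minimize
for oy in(0,.1,-.1):
    g=np.linspace(-.06,.02,41);c=[cost(t,oy) for t in g];print(oy,g[np.argmin(c)],min(c),cost(0,oy))
r=minimize(lambda z:cost(z[0]/100,z[1],z[2]),[-2,0,0],method='Nelder-Mead');print(r.x,r.fun)
# static offset from the neighbourhood
s=np.zeros_like(m);s[150:270,170:330]=1;s[cv2.dilate(m0,np.ones((15,15)))>0]=0
r=minimize(lambda z:np.mean((cv2.warpAffine(a,np.float32([[1,0,z[0]],[0,1,z[1]]]),(560,420),flags=cv2.INTER_CUBIC)-b)[s>0]**2),[0.05,0.05],method='Nelder-Mead');print('static',r.x)
E
```

```text
0 -0.017999999999999995 51.890873 67.330185
0.1 -0.013999999999999999 52.2261 59.55589
-0.1 -0.023999999999999994 52.333237 78.98724
[-1.83049670e+00  3.22856401e-04  2.10531591e-04] 51.85206604003906
static [0.05 0.05]
```

View pics/mask.png

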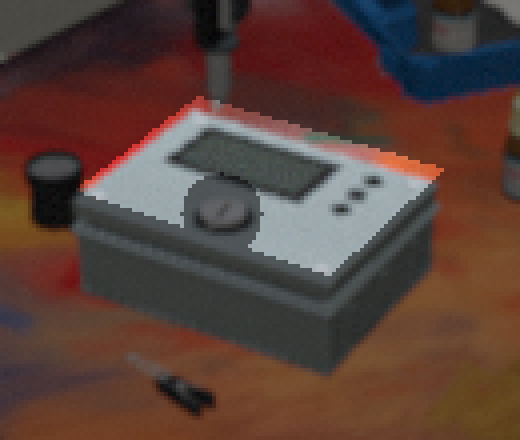

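The lid dropped by about 0.018–0.02 rad, so it sits at about 0.03, which fits the notch; being on the lip would show at least 0.038. Now I return the key to its own hole.

Emit:
step_arm --commands '[[[0.0126,0,0.0384],0],[[0.0126,0,0.0384],0],[[0.0126,0,0.0384],0],[[0.0126,0,0.0384],0],[[0.0126,0,0.0384],0]]'

```text
time_s: 21.3
ee_pos: [0.4905, -0.1002, 0.2984]
ee_rot: [-1.571, 0.0, -2.966]
ft_force: [-0.5, -0.5, 0.1]
width: 0.147
```

Emit:
step_arm --commands '[[[0.0126,0,0.0384],0],[[0.0126,0,0.0384],0],[[0.0126,0,0.038],0.115],[[0,0,0],0.115],[[0,0,0],0]]'

```text
time_s: 21.92
ee_pos: [0.4735, -0.2189, 0.2982]
ee_rot: [-1.571, -0.0, 3.088]
ft_force: [0.2, -0.4, -0.7]
width: 0.149
```

```bash
python3 st.py; python3 - <<'E'
from h import *
p=cam('wrist');cv2.imwrite("pics/w15.png",p['color'])
p=cam('scene');cv2.imwrite("pics/s15.png",cv2.resize(p['color'][180:340,280:440],None,fx=3.7,fy=3.7,interpolation=cv2.INTER_CUBIC))
E
```

```text
21.925 [ 0.4735 -0.2189  0.2982] [-1.571 -0.     3.088] [ 0.2 -0.4 -0.7] [-0.005 -0.033 -0.039] 0.1487125164508848
```

View pics/w15.png

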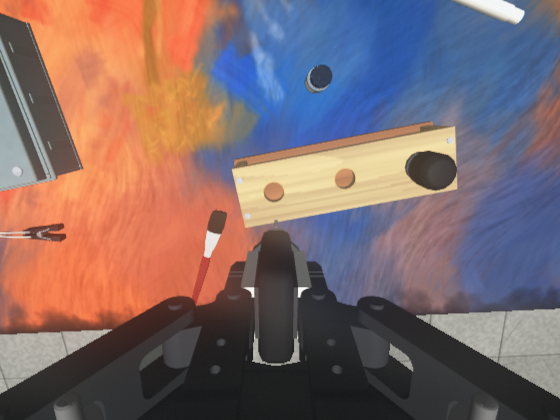

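View pics/s15.png

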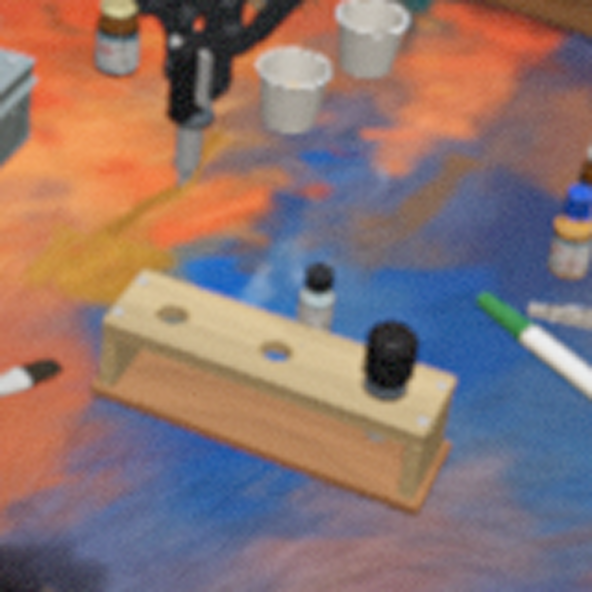

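```bash
python3 - <<'E'
from h import *
p=cam('wrist')
cv2.imwrite("pics/w15z.png",cv2.resize(p['color'][165:240,235:315],None,fx=8,fy=8,interpolation=cv2.INTER_CUBIC))
for ty in (.1327,.131):
  tip=toolat(p,276.2,221.5,ty)+[.008,0,0]; print(toolat(p,274,191,.2982-.062)-tip)
E
```

```text
[-0.00511537  0.1035     -0.00190179]
[-0.00455655  0.1052     -0.00189799]
```

View pics/w15z.png

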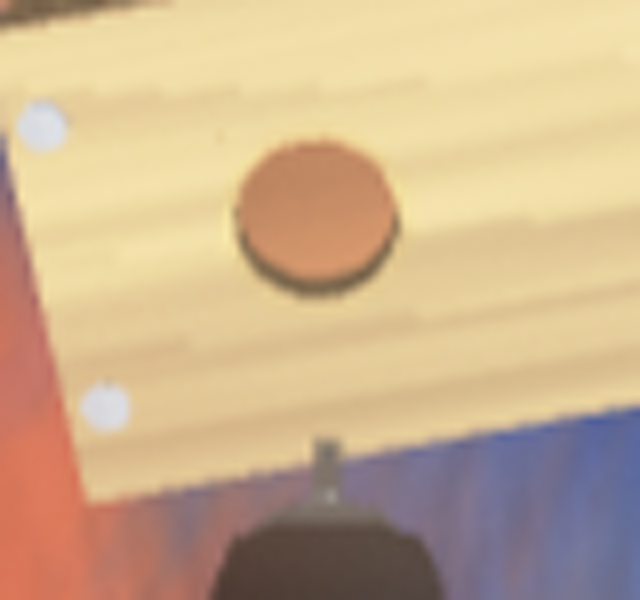

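Emit:
step_arm --commands '[[[-0.0024,0.03,-0.0008],0],[[0,0.03,0],0],[[0,0.02,0],0],[[0,0,0],0],[[0,0,0],0]]'

```text
time_s: 22.7
ee_pos: [0.4766, -0.218, 0.2193]
ee_rot: [-1.57, 0.001, 3.088]
ft_force: [-0.5, -1.2, -0.7]
width: 0.148
```

```bash
python3 st.py; python3 - <<'E'
from h import *
p=cam('wrist');cv2.imwrite("pics/w16.png",cv2.resize(p['color'][165:265,225:325],None,fx=6,fy=6,interpolation=cv2.INTER_CUBIC))
E
```

```text
22.7 [ 0.4766 -0.218   0.2193] [-1.570e+00  1.000e-03  3.088e+00] [-0.5 -1.2 -0.7] [-0.005 -0.036 -0.011] 0.1479114801810839
```

View pics/w16.png

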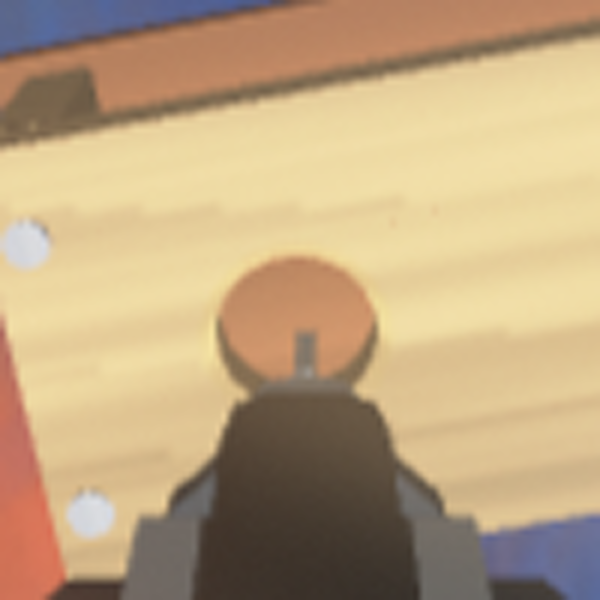

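```bash
python3 - <<'E'
from h import *
p=cam('wrist')
for ty in (.1327,.131):
  tip=toolat(p,276,220,ty)+[.008,0,0]; c=toolat(p,274.7,207.5,.2193-.062); print(tip,c+[.01,0,0]-tip, c+[.0105,0,0]-tip)
E
```

```text
[0.00196953 0.1327     0.00050007] [ 0.00035785  0.0246     -0.00090932] [ 0.00085785  0.0246     -0.00090932]
[0.00141943 0.131      0.00049738] [ 0.00090795  0.0263     -0.00090663] [ 0.00140795  0.0263     -0.00090663]
```

Emit:
step_arm --commands '[[[0.0006,0.01,-0.0006],0],[[0,0.012,0],0],[[0,0.012,0],0],[[0,0.012,0],0],[[0,0,0],0]]'

```text
time_s: 23.42
ee_pos: [0.4747, -0.2167, 0.1706]
ee_rot: [-1.573, -0.002, 3.087]
ft_force: [0.2, -0.4, -0.4]
width: 0.15
```

```bash
python3 st.py
```

```text
23.425 [ 0.4747 -0.2167  0.1706] [-1.573e+00 -2.000e-03  3.087e+00] [ 0.2 -0.4 -0.4] [ 0.006  0.039 -0.014] 0.14986793073965493
```

Emit:
step_arm --commands '[[[0,0.008,0.0005],0],[[0,0.006,0],0],[[0,0.002,0],0],[[0,0,0],0]]'

```text
time_s: 23.92
ee_pos: [0.4754, -0.2177, 0.1561]
ee_rot: [-1.571, -0.0, 3.087]
ft_force: [-0.2, -0.1, -1.3]
width: 0.152
```

```bash
python3 st.py
```

```text
23.925 [ 0.4754 -0.2177  0.1561] [-1.571 -0.     3.087] [-0.2 -0.1 -1.3] [0.025 0.009 0.001] 0.15243289224877765
```

Emit:
step_arm --commands '[[[0,0.002,0],0],[[0,0.002,0],0],[[0,0,0],0]]'

```text
time_s: 24.3
ee_pos: [0.4753, -0.2177, 0.152]
ee_rot: [-1.571, -0.0, 3.087]
ft_force: [-0.2, 0.4, -1.5]
width: 0.154
```

```bash
python3 st.py
```

```text
24.3 [ 0.4753 -0.2177  0.152 ] [-1.571 -0.     3.087] [-0.2  0.4 -1.5] [-0.034  0.011 -0.014] 0.15440891777942622
```

Emit:
step_arm --commands '[[[0,0.001,0],0],[[0,0.001,0],0],[[0,0,0],0]]'

```text
time_s: 24.68
ee_pos: [0.4754, -0.2177, 0.1501]
ee_rot: [-1.571, -0.0, 3.087]
ft_force: [0.5, 0.6, -0.4]
width: 0.15
```

Emit:
step_arm --commands '[[[0,0.001,0],0],[[0,0,0],0]]'

```text
time_s: 24.92
ee_pos: [0.4755, -0.2178, 0.1497]
ee_rot: [-1.571, 0.0, 3.087]
ft_force: [-2.1, 1.3, 3.9]
width: 0.15
```

Emit:
step_arm --commands '[[[0,0.001,0],0],[[0,0,0],0]]'

```text
time_s: 25.18
ee_pos: [0.4756, -0.2179, 0.1497]
ee_rot: [-1.571, -0.0, 3.088]
ft_force: [-4.6, 3.0, 12.4]
width: 0.149
```

Emit:
step_arm --commands '[[[0,-0.001,0],0],[[0,0,0],0],[[0,0,0],0],[[0,0,0],0],[[0,0,0],0]]' --grip -0.4 --newtons 20

```text
time_s: 25.8
ee_pos: [0.4754, -0.2177, 0.1491]
ee_rot: [-1.571, -0.0, 3.087]
ft_force: [0.4, -0.7, 1.0]
width: 0.702
```

Emit:
step_arm --commands '[[[0,-0.01,0],0],[[0,-0.03,0],0],[[0,-0.04,0],0],[[0,-0.04,0],0],[[0,-0.03,0],0]]'

```text
time_s: 26.42
ee_pos: [0.4757, -0.218, 0.3021]
ee_rot: [-1.569, 0.002, 3.087]
ft_force: [-0.5, -0.2, 0.4]
width: 0.704
```

```bash
python3 st.py; python3 - <<'E'
from h import *
p=cam('wrist');cv2.imwrite("pics/w17.png",p['color'])
p=cam('scene');cv2.imwrite("pics/s17.png",cv2.resize(p['color'][160:330,200:420],None,fx=3.5,fy=3.5,interpolation=cv2.INTER_CUBIC))
E
```

```text
26.425 [ 0.4757 -0.218   0.3021] [-1.569e+00  2.000e-03  3.087e+00] [-0.5 -0.2  0.4] [-0.04  -0.041 -0.011] 0.7043542820862634
```

View pics/w17.png

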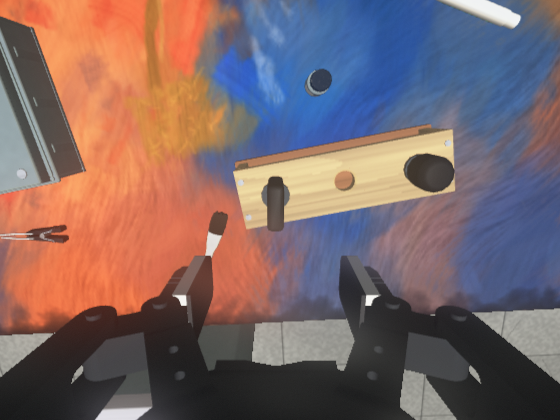

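View pics/s17.png

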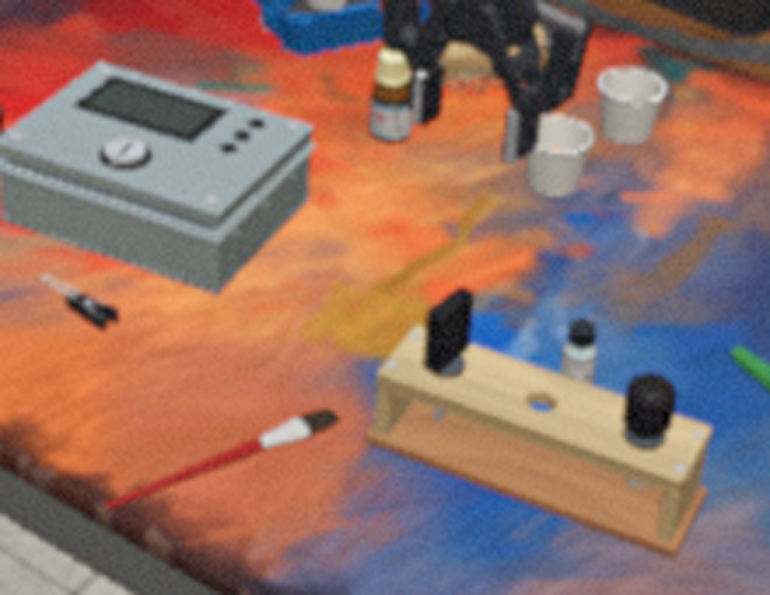

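The key stands upright in its hole. I run one more lid check with a tighter mask.

```bash
python3 - <<'E'
from h import *
a=cv2.cvtColor(cv2.imread('pics/scene0.png'),cv2.COLOR_BGR2GRAY).astype(np.float32)
fr=[cam('scene') for i in range(8)];p=fr[0]
b=np.mean([cv2.cvtColor(q['color'],cv2.COLOR_BGR2GRAY).astype(np.float32) for q in fr],0)
yaw=.14; ex=np.array([np.cos(yaw),np.sin(yaw),0]);ey=np.array([-np.sin(yaw),np.cos(yaw),0])
slot=np.array([.5178,.1008,.083]); h0=slot+.122*ex
def H(th):
    src=[];dst=[]
    for u in(.02,.15):
        for v in(-.09,.09):
            X=h0-u*ex+v*ey; src.append(proj(p,X)); dst.append(proj(p,X+[0,0,u*th]))
    return cv2.getPerspectiveTransform(np.float32(src),np.float32(dst))
for (u0,u1,v0,v1) in ((.03,.1,-.08,.08),(.03,.143,-.08,.08),(.06,.15,-.09,-.02),(.06,.165,-.09,-.02)):
    q=np.float32([proj(p,h0-u*ex+v*ey) for u,v in((u0,v0),(u0,v1),(u1,v1),(u1,v0))])
    m=np.zeros(a.shape,np.uint8);cv2.fillConvexPoly(m,np.int32(q),1);cv2.circle(m,tuple(int(c) for c in proj(p,slot)),10,0,-1)
    for s in(.6,1.2):
        A,B=[cv2.GaussianBlur(i,(0,0),s) for i in(a,b)]
        g=np.linspace(-.06,.02,81);c=[]
        for t in g:
            d=(cv2.warpPerspective(A,H(t),(560,420),flags=cv2.INTER_CUBIC)-B)[m>0];c.append(d.var())
        print((u0,u1),s,'dtheta',g[np.argmin(c)].round(4),min(c),c[60])
E
```

```text
(0.03, 0.1) 0.6 dtheta -0.019 26.27679 71.80668
(0.03, 0.1) 1.2 dtheta -0.018 15.886696 36.19315
(0.03, 0.143) 0.6 dtheta -0.019 26.00172 57.905235
(0.03, 0.143) 1.2 dtheta -0.018 18.86902 33.708527
(0.06, 0.15) 0.6 dtheta -0.022 11.183948 43.785984
(0.06, 0.15) 1.2 dtheta -0.022 6.084564 23.741692
(0.06, 0.165) 0.6 dtheta -0.02 10.78228 64.49647
(0.06, 0.165) 1.2 dtheta -0.019 6.108935 36.670456
```

```bash
python3 -c "
from bench import manip
print(manip.sign_off())"
```

```text
the job is handed in; nothing more can be done
None
```

The lock is turned to its stop and the key is back in its own rack hole. I handed the job in at about 27 s of the 72 s; no verdict was reported.

**What I did**
- I gripped the slotted key by its paddle and set the blade in the slot.
- I pushed the lid onto its stop with about 16 N and turned the lock clockwise about 1.4–1.5 rad. The twist then jumped to about 0.18 N m, slightly above the suggested 0.1–0.15, so I stopped there.
- I eased the push and drew the key out. Then I stood it back in the +y end hole and backed the open gripper off to 0.30 m height.

**Last checks**
- **Lid:** the fixed-camera comparison shows it 0.018–0.022 rad lower than at the start, so it sits at about 0.03 rad. That is a little above the expected 0.025 but inside the 0.016–0.036 window. The force felt on withdrawal agreed.
- **Lock angle:** the slot angle from the pictures varied by about 0.03 rad. It was always well past 1.1 rad.
- **Key:** the shoulder met the board at the same tool height as at pickup. The pictures show it upright in the hole.
- **Other things:** I saw no bystander moved in the views I looked at, but I did not measure each one.

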